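# Turn the grating disc onto its drive pin and press it home

## Robot

A 7-joint arm with a two-finger parallel gripper is mounted at the origin on a cart in front of the work surface, level with it; the furniture and walls round the work are solid. World frame = base frame: x ahead of the robot, y to its left, z up, the work surface at z = 0. Lengths are in m, angles in rad, forces in N, time in s.
With the tool pointing down it reaches from about 0.425 to 0.875 m from the base axis. Payload 4.7 kg.
Tool frame: the origin (TCP) lies between the finger pads; the fingertips stand 8 mm ahead of it and the grasp point (between the pads) lies 11 mm behind it (ctrl.tip_reach is the distance from the TCP to the fingertips, in m); z points along the fingers, y is the direction in which the jaws open and shut (so a half turn about z gives the same grasp; the last joint's range is limited). The gripper opens to 85 mm and grips with 20 to 120 N. Pads are 22 mm wide; open, the fingers measure 114 mm over their backs; the gripper's body (76 mm by 85 mm) begins 54 mm behind the grasp point. The pads swing forward as they close: fully open they stand 13 mm farther back than shut.
Start: joints at [1.124, 0.321, -0.07, 1.45, 0.023, 1.371, -0.057], TCP at [0.289, -0.582, 0.21] pointing down, gripper open.
Joint ranges: [-2.86, 2.86], [-0.3, 2.09], [-1.38, 1.24], [0.06, 2.45], [-1.56, 4.7], [0.09, 2.05], [-2.69, 2.69]. Speed limits (rad/s): [2.57, 2.57, 3.14, 3.14, 3.14, 3.14, 3.14].

## Interface

Orientations are given as a 3x3 rotation matrix whose columns are the frame's x, y, z axes.
In Python, from bench import ctrl, get_image gives the robot as it stands.
- The arm moves only by the tool step_arm, never from a script. Its argument "rows" is a list of rows, each a list of 7 numbers: the closure, from -1 (fully open) to 1 (shut), so that 0 is half open, then the shift along the tool's x, y, z in cm, then the turn, a rotation vector about the tool's x, y, z in rad. In form: [[hand, x, y, z, ax, ay, az], ...]. A call has 1 to 8 rows; each row is the pose to reach, as a shift and turn from the pose commanded when the call began, along the tool's axes at that moment; what a row does not reach only later rows make up. A row lasts 1/8 s, in which the tool goes at most 62.5 mm and 10.7 degrees, less where a joint would pass 70% of its speed; a pose out of reach is approached as far as the arm can. A call with a gripper value outside its range is refused whole. The fingers move at their own pace and stop on an object; "squeeze" is the grip in N (left out, the last holds). Time passes only in rows, so rows that repeat a pose let the fingers close. It gives the time, the measured TCP pose, the force and the opening at its end, in the units of the state.
- ctrl.state(): the state, without advancing time (a new reading comes with each control period).
- get_image(name): name is "scene" or "side" or "wrist"; returns a dict with "frame" (400x640x3 uint8, red, green, blue), "K" (3x3 intrinsics, pixels), "R" (3x3) and "t" (3): a world point X has camera coordinates R X + t; the wrist camera has in their place "mount" (4x4, takes a point from camera to tool coordinates, whose origin is the TCP and whose axes are the flange's). Camera axes: x right, y down, z forward; pixel columns grow to the right and rows downward; lengths in m; the calibration is good to about 2 mm. A picture is of the moment at which its call begins: read the wrist's pose just before it. There is no depth.
- ctrl.sign_off(): hands the job in, once; it reports no verdict.
The state is a dict: "clock": time; "joint_positions": joint angles; "qd": joint speeds; "joint_torque": joint torques, N m; "eef_pos": TCP position; "orientation": TCP orientation; "wrist_force": force on the tool from outside, world axes, zero at the start; "ft_torque": the same for the moment, N m; "gripper_width": finger opening in m.
Only numpy, scipy, OpenCV 4.12 (cv2) and the standard library are available. Lean on these libraries where they do the work, as an engineer would, in place of code of your own. Each camera call takes 0.05 s, during which the arm holds its last target.

## Task

On the counter stands the low round drive base of a crumb grater, with its steel grating disc lying on top, not yet seated. With a fingertip push the upright stud on the disc sideways, turning the disc until the notch in its rim stands right over the drive pin at the edge of the base, and only then press straight down on the hub in the middle, gently, until the disc snaps fully home and lies level; then draw the hand clear. Push and press only: do not lift or tip the disc, and leave the other things on the counter where they are.

Things in the scene. Friction and masses are not known exactly. Their poses are not given: they have to be found in the camera images.
- drive_base: Drive base of a crumb grater, fixed to the counter: white deck 152 mm across, 20 mm high, with a ring seat in the middle (68 mm across, top 36 mm above the counter) whose bore guides the disc's stem and, at its edge, one drive pin and three catches. Origin: on the axis of the bore, on the counter; z up; the pin lies on its -x side. Its yaw varies.
- pin (a point): The drive pin: a steel bar 8 mm wide with a round top, running radially from 42 to 64 mm from the axis, its outer 14 mm seen beyond the disc's rim. The point is on its top, 53 mm from the axis and 48 mm above the counter.
- grater_disc: Steel grating disc, 100 mm across, 5 mm thick, 0.6 kg, loose; its stem (below) stands in the base's bore, so it turns easily on the spot, either way, and stays where it is left. Origin: on its axis, on its underside; z up; notch on its -x side, stud on its +x side. Unseated, its underside is 51 mm and its top face 56 mm above the counter; seated, 36 and 41 mm, the pin in the notch.
- notch (a point): Middle of the notch, 45 mm from the disc's axis, on the disc's top face. The notch is 12 mm wide and 11 mm deep from the rim, open to the rim. It is the only one.
- stud (a point): The finger stud: an upright round peg 10 mm thick standing 24 mm above the disc's top face, 38 mm from the axis, right opposite the notch. The point is at its middle height, 12 mm above the face.
- hub_top (a point): Centre of the flat top of the hub, where to press: a aluminium cap 25 mm across, standing 16 mm above the disc's top face (72 mm above the counter unseated, 57 mm seated).
- spoon_tin: grey tin holding wooden sticks, 67 mm across, 142 high; bystander, origin under its centre
- croissant_b: croissant, 86 mm long, 41 high; bystander, origin under its centre
- ring_biscuit: ring-shaped biscuit, 62 mm across, 23 high; bystander, origin under its centre
- croissant_a: croissant, 84 mm long, 41 high; bystander, origin under its centre
- biscuit_a: small oval biscuit, 48 mm long, 14 high; bystander, origin under its centre
- catch_level (a point): On the axis, at the height of the three sprung catches (steel rollers 40 mm wide in white housings 46 mm wide, up to 51 mm above the counter), 60, 180 and 300 degrees round from the pin. They carry the unseated disc; about 6 to 13 N straight down on the hub pushes it past them, then they keep it down.
There are look-alikes about, which are no part of the job. Leave any green look-alike of the grater_disc alone.

How it is judged:
By the outcome, as a careful person would: the job done as asked, in the order asked, and still so for the second after the job is handed in, with the robot touching nothing.
It also fails if it takes over 61 s, if anything falls off the work surface, if the arm or the gripper's body presses on something with over 40 N, if the wrist force passes 120 N, or if a joint passes its speed limit or range.

## Working session

There is one attempt and no reset: what is moved stays moved. The work goes in short steps, Python scripts to look and compute and a tool call to move; the robot and the scene stay as the last step left them, time stands still between calls to the robot, and variables do not carry over. Pictures are saved under pics/ and viewed, and the job is handed in when it is done.

Besides the shell and the picture viewer there is one more tool, called after ">>>" as name([rows], argument=value, ...), one row to a line, values as JSON. step_arm: Moves the arm, as the interface text tells. Its arguments: {"type":"object","properties":{"rows":{"type":"array"},"squeeze":{"type":"number"}},"required":["rows"]}

```bash
mkdir -p pics; ls; cat > h.py <<'E'
import numpy as np, cv2
from bench import ctrl, get_image
def snap(n,f):
    s=ctrl.state(); d=get_image(n); cv2.imwrite('pics/'+f+'.png',d['frame'][:,:,::-1])
    np.savez('pics/'+f+'.npz',**{k:np.array(v) for k,v in d.items()},ep=s['eef_pos'],eo=s['orientation']); return d
def cam(d):
    if 'R' in d: return np.array(d['K']),np.array(d['R']),np.array(d['t'])
    M=np.array(d['mount']); T=np.eye(4);T[:3,:3]=np.array(d['eo']).reshape(3,3);T[:3,3]=d['ep']
    W=np.linalg.inv(T@M); return np.array(d['K']),W[:3,:3],W[:3,3]
def ray(d,u,v,z):
    K,R,t=cam(d); c=-R.T@t; r=R.T@np.linalg.inv(K)@np.array([u,v,1.]); return c+r*(z-c[2])/r[2]
def proj(d,X):
    K,R,t=cam(d); p=K@(R@np.array(X)+t); return p[:2]/p[2]
E
python3 - <<'E'
from h import *
for n in ['scene','side','wrist']: 
    d=snap(n,n+'0')
    if 'R' in d: print(n,-np.array(d['R']).T@np.array(d['t']),np.array(d['R'])[2])
s=ctrl.state();print(s)
E
```

```text
pics
scene [-0.14331968  0.47549448  0.97220656] [ 0.57760405 -0.39873816 -0.71230713]
side [ 0.24231817 -0.88637686  0.49408479] [ 0.34210623  0.83680173 -0.42746483]
{'clock': 0.15, 'joint_positions': array([ 1.12410339,  0.32166335, -0.07008938,  1.45138335,  0.02263475,
        1.37080909, -0.05688243]), 'qd': array([ 0.00179334, -0.00303085,  0.00157209, -0.0037011 , -0.00129261,
       -0.00142871, -0.00022191]), 'joint_torque': array([-3.52310353e-04, -4.94093406e+01, -3.83057194e-01, -3.14683199e+01,
        1.28909812e-02,  8.29033612e-03,  5.19044136e-05]), 'eef_pos': array([ 0.28878304, -0.58184119,  0.20937366]), 'orientation': array([[ 8.95676575e-01,  4.44705402e-01, -7.60956211e-04],
       [ 4.44706037e-01, -8.95675688e-01,  1.26575350e-03],
       [-1.18682557e-04, -1.47210758e-03, -9.99998909e-01]]), 'wrist_force': array([ 0.39382554, -0.60436329,  0.57057651]), 'ft_torque': array([-0.04793961,  0.01936249,  0.02178993]), 'gripper_width': 0.08526478377727081}
```

View pics/scene0.png

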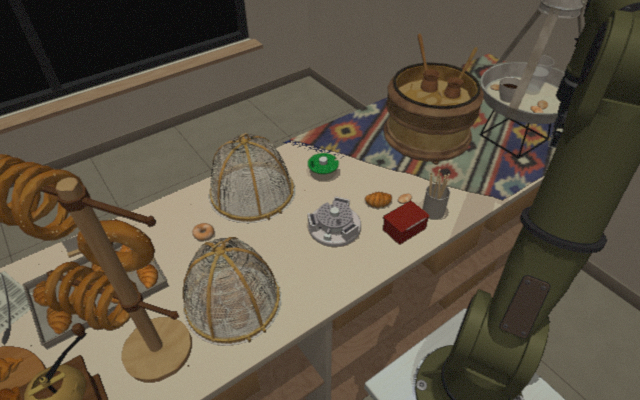

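View pics/side0.png

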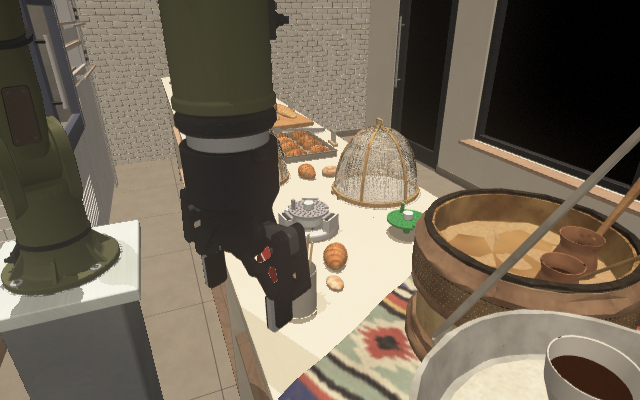

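View pics/wrist0.png

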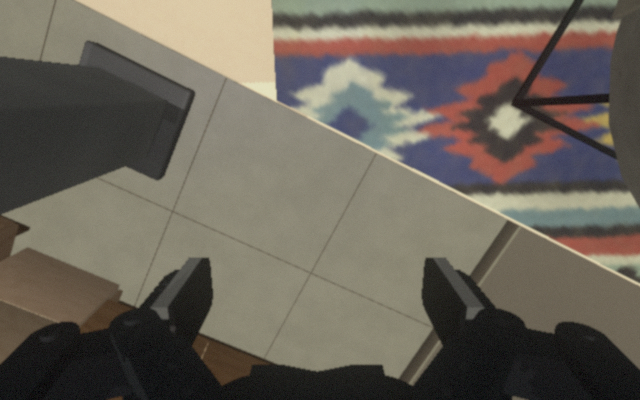

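The scene view shows the disc and base near (334,218), the green look-alike at (323,163) and the tin at (436,200). The side view shows the base at (307,213). Next I'll zoom in on the base in both views.

```bash
python3 - <<'E'
from h import *
a=np.load('pics/scene0.npz');b=np.load('pics/side0.npz')
A=cv2.imread('pics/scene0.png')[185:255,295:445];B=cv2.imread('pics/side0.png')[185:265,260:360]
cv2.imwrite('pics/za.png',cv2.resize(A,None,fx=5,fy=5,interpolation=cv2.INTER_CUBIC))
cv2.imwrite('pics/zb.png',cv2.resize(B,None,fx=7,fy=7,interpolation=cv2.INTER_CUBIC))
print(ray(a,334,213,.056),ray(b,308,209,.056))
for n,u,v,z in [('tin',436,215,0.),('red',405,228,0),('green',323,163,.05),('crois',378,200,.02),('dome1',245,200,0),('dome2',230,315,0)]: print(n,ray(a,u,v,z))
E
```

```text
[ 0.55013756 -0.06055516  0.056     ] [ 0.54821661 -0.06978599  0.056     ]
tin [ 0.40893286 -0.32881584  0.        ]
red [ 0.4250651  -0.22070967  0.        ]
green [ 0.74857939 -0.16713415  0.05      ]
crois [ 0.54254313 -0.21899088  0.02      ]
dome1 [0.79746645 0.0922411  0.        ]
dome2 [0.46821184 0.31783818 0.        ]
```

View pics/za.png

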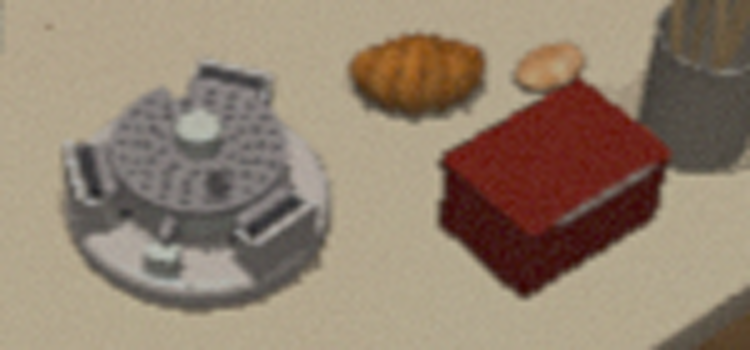

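View pics/zb.png

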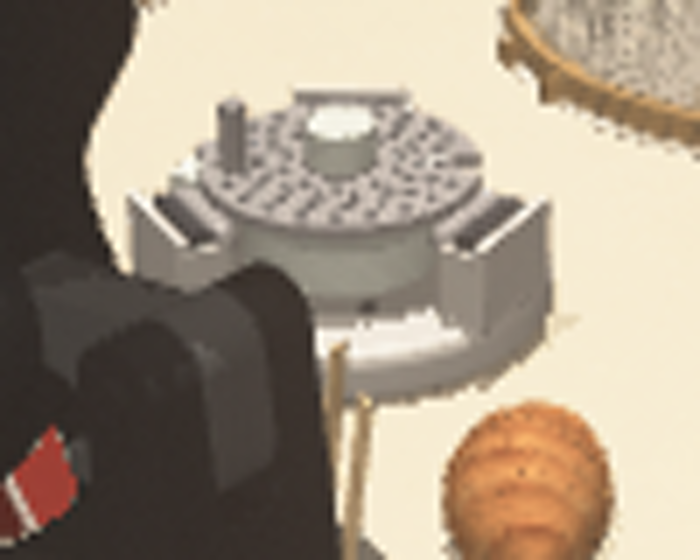

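```bash
python3 - <<'E'
from h import *
w=np.load('pics/wrist0.npz');print(w['mount'].round(3),w['K'])
a=np.load('pics/scene0.npz');b=np.load('pics/side0.npz')
P=lambda x,y:(295+(x-2)/5,185+(y-2)/5)
Q=lambda x,y:(260+(x-3)/7,185+(y-3)/7)
for n,u,z in [('hub',P(200,122),.072),('pin',P(168,228),.048),('notch',P(166,97),.056),('studtop',P(214,175),.080)]: print(n,ray(a,*u,z))
for n,u,z in [('hub',Q(342,122),.072),('studtop',Q(231,103),.080),('notch',Q(462,160),.056),('pin',Q(185,170),.048)]: print(n,ray(b,*u,z))
R=np.array(ctrl.state()['orientation'])
for T in [(.47,-.10,.33)]: print(R.T@(np.array(T)-ctrl.state()['eef_pos'])*100)
E
```

```text
[[-0.001 -0.959 -0.283  0.072]
 [ 1.    -0.001 -0.    -0.   ]
 [ 0.    -0.283  0.959 -0.163]
 [ 0.     0.     0.     1.   ]] [[357.05948753   0.         316.89593361]
 [  0.         357.05948753 197.02915595]
 [  0.           0.           1.        ]]
hub [ 0.5492405  -0.06172859  0.072     ]
pin [ 0.51401212 -0.01372119  0.048     ]
notch [ 0.58881866 -0.06769266  0.056     ]
studtop [ 0.50708623 -0.03911845  0.08      ]
hub [ 0.55171184 -0.06432706  0.072     ]
studtop [ 0.51566565 -0.0505353   0.08      ]
notch [ 0.59137773 -0.07862807  0.056     ]
pin [ 0.50333326 -0.03268779  0.048     ]
[ 37.65751575 -35.11628474 -12.01542143]
```

>>> step_arm([
  [1,0,0,-6,0,0,0],
  [1,0,0,-12,0,0,0],
  [1,6,-4,-12,0,0,0],
  [1,11,-7.7,-12,0,0,0],
  [1,16,-11.2,-12,0,0,0],
  [1,21,-14.7,-12,0,0,0],
  [1,26,-18.2,-12,0,0,0],
  [1,31,-21.7,-12,0,0,0],
])

```text
clock: 1.15
eef_pos: [0.4691, -0.2511, 0.3301]
orientation: [[0.896, 0.445, 0.0], [0.445, -0.896, -0.0], [-0.0, 0.0, -1.0]]
wrist_force: [0.2, 0.3, -1.2]
gripper_width: -0.0004
```

>>> step_arm([
  [1,5,-3.5,0,0,0,0],
  [1,10,-7,0,0,0,0],
  [1,15,-10.5,0,0,0,0],
  [1,19,-13,0,0,0,0],
  [1,19,-13,0,0,0,0],
  [1,19,-13,0,0,0,0],
  [1,19,-13,0,0,0,0],
])

```text
clock: 2.02
eef_pos: [0.5805, -0.054, 0.3301]
orientation: [[0.897, 0.442, -0.0], [0.442, -0.897, -0.001], [-0.001, 0.001, -1.0]]
wrist_force: [0.0, -1.3, -0.1]
gripper_width: 0.0
```

```bash
python3 - <<'E'
from h import *
d=snap('wrist','w1');s=ctrl.state();print(s['clock'],s['eef_pos'],s['orientation'],s['wrist_force'],s['gripper_width'],s['joint_positions'])
E
```

```text
2.075 [ 0.58049586 -0.05391551  0.33021982] [[ 8.96961936e-01  4.42107745e-01 -1.67012874e-04]
 [ 4.42107481e-01 -8.96961708e-01 -8.18209165e-04]
 [-5.11540762e-04  6.60064835e-04 -9.99999651e-01]] [-0.84114739 -0.16588482  0.116874  ] -0.0001923668938964899 [ 0.49002316  0.18197586 -0.51888142  1.40721248  0.09068282  1.57609242
 -1.13410311]
```

View pics/w1.png

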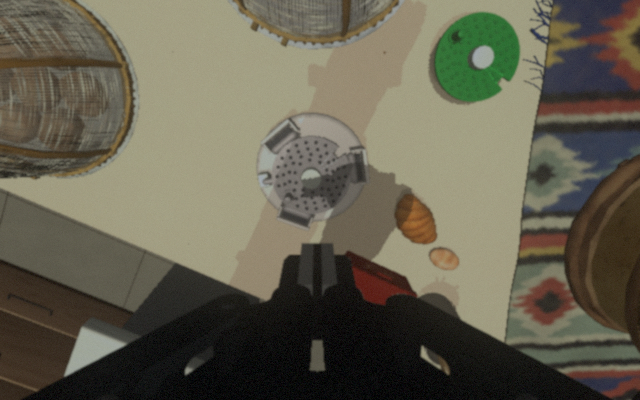

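```bash
python3 - <<'E'
from h import *
A=cv2.imread('pics/w1.png')[105:235,250:378]
cv2.imwrite('pics/zw.png',cv2.resize(A,None,fx=4.6,fy=4.6,interpolation=cv2.INTER_CUBIC))
E
```

```text
(no output)
```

View pics/zw.png

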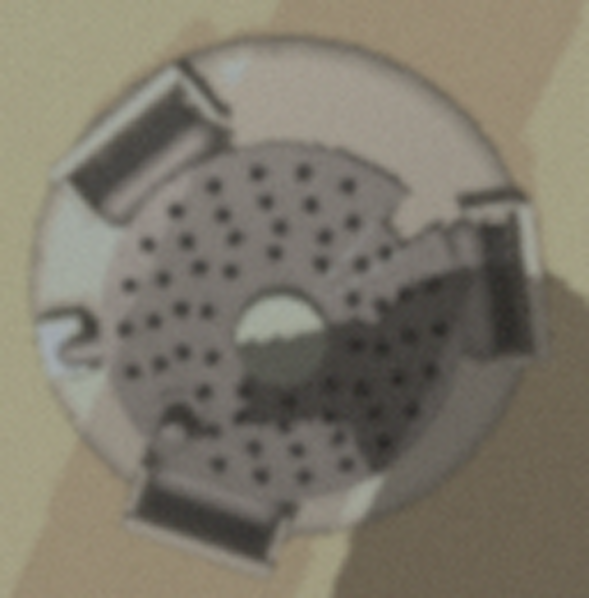

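```bash
python3 - <<'E'
from h import *
w=np.load('pics/w1.npz')
P=lambda x,y:(250+(x-1.8)/4.6,105+(y-1.8)/4.6)
hub=ray(w,*P(281,340),.072);print('hub',hub)
for n,u,z in [('pin',P(80,350),.048),('notch',P(405,222),.056),('notchin',P(385,240),.056),('stud',P(178,418),.080),('base',P(290,285),.02)]:
    p=ray(w,*u,z);e=p-hub;print(n,p,np.hypot(*e[:2]),np.degrees(np.arctan2(e[1],e[0])))
# disc circle
for q in [(104,340),(290,142),(465,330),(300,500)]: print(ray(w,*P(*q),.056))
for q in [(30,260),(290,36),(545,290)]: print('b',ray(w,*P(*q),.02))
a=np.load('pics/scene0.npz');b=np.load('pics/side0.npz')
for r in(.042,.064):
  pass
print('notch seen at 45:')
E
```

```text
hub [ 0.55095295 -0.06001599  0.072     ]
pin [ 0.51826731 -0.0131452   0.048     ] 0.05714211416311647 124.89023484370152
notch [ 0.59123339 -0.07707736  0.056     ] 0.04374476802095634 -22.955804452953235
notchin [ 0.5845313  -0.07447623  0.056     ] 0.03655959890361895 -23.2987417251538
stud [ 0.52194502 -0.04424954  0.08      ] 0.03301576714180746 151.47494258893155
base [ 0.55538824 -0.05986456  0.02      ] 0.004437879804437116 1.9553697858579733
[ 0.52601573 -0.01804576  0.056     ]
[ 0.59674279 -0.04011867  0.056     ]
[ 0.57206919 -0.10530811  0.056     ]
[ 0.50813998 -0.08648316  0.056     ]
b [0.52856915 0.01145614 0.02      ]
b [ 0.61930436 -0.0286771   0.02      ]
b [ 0.58707032 -0.12764195  0.02      ]
notch seen at 45:
```

>>> step_arm([
  [1,-1,-1,3,0,0,0.18],
  [1,-2,-2,6,0,0,0.36],
  [1,-3,-3,9,0,0,0.54],
  [1,-3.2,-4.5,12,0,0,0.72],
  [1,-3.2,-4.5,15,0,0,0.9],
  [1,-3.2,-4.5,17,0,0,1.08],
  [1,-3.2,-4.5,17,0,0,1.26],
  [1,-3.2,-4.5,17,0,0,1.33],
])

```text
clock: 3.08
eef_pos: [0.5318, -0.0273, 0.16]
orientation: [[0.641, -0.767, -0.0], [-0.767, -0.641, -0.0], [0.0, 0.001, -1.0]]
wrist_force: [0.4, 0.3, 0.5]
gripper_width: -0.0002
```

>>> step_arm([
  [1,0,0,0,0,0,0],
  [1,0,0,0,0,0,0],
])

```text
clock: 3.32
eef_pos: [0.5322, -0.0267, 0.1604]
orientation: [[0.646, -0.764, 0.0], [-0.764, -0.646, -0.0], [0.0, -0.0, -1.0]]
wrist_force: [-0.1, 1.0, 0.5]
gripper_width: 0.0001
```

```bash
python3 - <<'E'
from h import *
for n in ('wrist','scene','side'): d=snap(n,n[0]+'2')
s=ctrl.state();print(s['clock'],s['eef_pos'],s['orientation'],s['wrist_force'],s['joint_positions'])
for n,x,y,f in (('s2',280,160,0),):pass
A=cv2.imread('pics/scene2.png') if 0 else None
E
ls pics
```

```text
3.475 [ 0.53224566 -0.02625168  0.16030129] [[ 6.45604130e-01 -7.63672222e-01  2.08763227e-04]
 [-7.63672203e-01 -6.45604162e-01 -1.76438039e-04]
 [ 2.69519237e-04 -4.55175469e-05 -9.99999963e-01]] [-1.15618776  0.5468426   0.22705226] [ 0.41916777  0.12947781 -0.45122976  1.79543481  0.0599715   1.2298791
 -2.4886119 ]
s2.npz
s2.png
scene0.npz
scene0.png
side0.npz
side0.png
w1.npz
w1.png
w2.npz
w2.png
wrist0.npz
wrist0.png
za.png
zb.png
zw.png
```

View pics/w2.png

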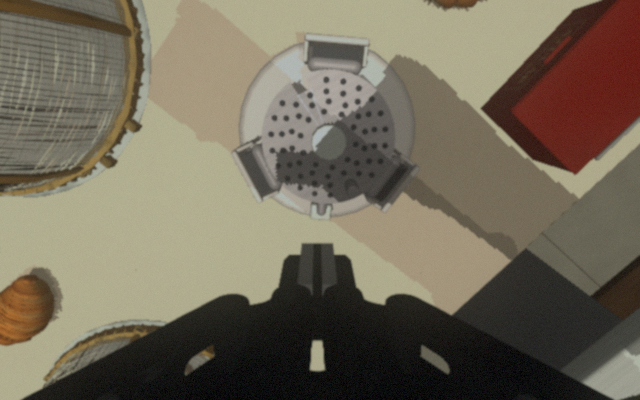

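```bash
python3 - <<'E'
from h import *
A=cv2.imread('pics/w2.png')[30:225,230:420]
A=cv2.convertScaleAbs(A,alpha=1.5)
cv2.imwrite('pics/zw2.png',cv2.resize(A,None,fx=3,fy=3,interpolation=cv2.INTER_CUBIC))
w=np.load('pics/w2.npz'); c=np.array([.551,-.061,0])
pc=lambda r,t,z: proj(w,[c[0]+r*np.cos(np.radians(t)),c[1]+r*np.sin(np.radians(t)),z])
print('pin64',pc(.064,125,.048),'hub',pc(0,0,.072))
E
```

```text
pin64 [319.58219827 215.59967197] hub [328.2374104  141.25489866]
```

View pics/zw2.png

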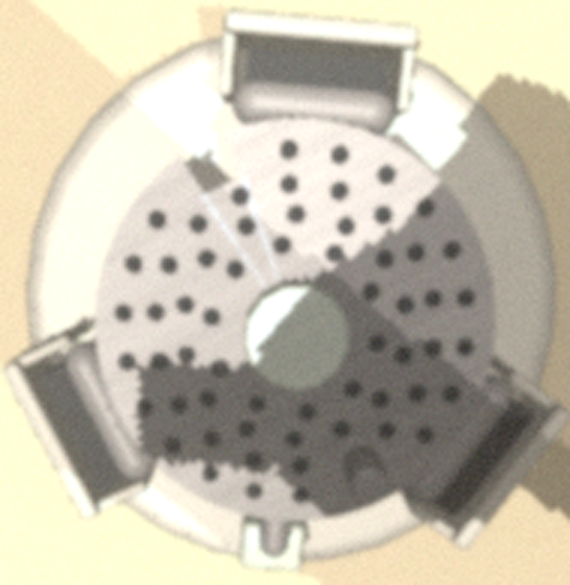

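```bash
python3 - <<'E'
from h import *
w=np.load('pics/w2.npz')
P=lambda x,y:(230+(x-1)/3,30+(y-1)/3)
hub=ray(w,*P(297.5,337),.072);print('hub',hub)
# base centre from catches/pin/disc rim
pts=np.array([ray(w,*P(*q),.056)[:2] for q in [(97,310),(495,310),(290,117),(310,517),(150,190),(180,480)]])
A=np.c_[2*pts,np.ones(len(pts))];s=np.linalg.lstsq(A,(pts**2).sum(1),rcond=None)[0];print('disc',s[:2],np.sqrt(s[2]+s[0]**2+s[1]**2))
for c in (hub[:2],s[:2]):
 for n,u,z in [('pin',P(273,550),.046),('pinin',P(273,530),.048),('notch',P(208,175),.056),('stud',P(360,462),.080)]:
    e=ray(w,*u,z)[:2]-c;print(n,np.hypot(*e),np.degrees(np.arctan2(e[1],e[0])))
E
```

```text
hub [ 0.5503398  -0.06087445  0.072     ]
disc [ 0.55004134 -0.06107605] 0.049231451145953786
pin 0.06188775217070033 125.26736370388777
pinin 0.05551738365060867 124.66202713220139
notch 0.04217453645186283 -19.617795660111522
stud 0.03174697852590724 157.69220552459652
pin 0.06188106991074889 124.93396392863585
pinin 0.05551462657548839 124.29032885980845
notch 0.04238897593543981 -19.225675782879847
stud 0.03154880633020677 157.14773693532965
```

>>> step_arm([
  [1,0,0,4,0,0,0],
  [1,0,0,7,0,0,0],
  [1,0,0,9,0,0,0],
  [1,0,0,9.1,0,0,0],
  [1,0,0,9.1,0,0,0],
])

```text
clock: 4.1
eef_pos: [0.5329, -0.026, 0.07]
orientation: [[0.646, -0.764, 0.001], [-0.764, -0.646, -0.0], [0.001, -0.001, -1.0]]
wrist_force: [0.5, 0.1, 0.6]
gripper_width: -0.0001
```

```bash
cat >> h.py <<'E'
C=np.array([.5502,-.061])
def arc(phis,lag,z=.069,r=.038):
    s=ctrl.state();R=np.array(s['orientation']);p=np.array(s['eef_pos'])
    yaw0=np.arctan2(R[1,0],R[0,0])
    for f in phis:
        a=np.radians(f); T=np.array([C[0]+r*np.cos(a),C[1]+r*np.sin(a),z])
        d=R.T@(T-p)*100; dy=np.radians(f-180+lag)-yaw0; dy=(dy+np.pi)%(2*np.pi)-np.pi
        print([1]+[round(float(v),2) for v in d]+[0,0,round(float(-dy),3)])
E
python3 - <<'E'
from h import *
s=ctrl.state();print(ctrl.tip_reach,s['clock'],s['eef_pos'],s['wrist_force'])
arc([122,128,134,140,146,152,158,164],10)
E
```

```text
0.008 4.1 [ 0.53286267 -0.02600491  0.0700161 ] [0.50565995 0.12683924 0.55256045]
[1, 0.03, 0.39, 0.1, 0, 0, -0.031]
[1, -0.01, 0.79, 0.1, 0, 0, -0.136]
[1, 0.0, 1.19, 0.1, 0, 0, -0.241]
[1, 0.05, 1.58, 0.1, 0, 0, -0.345]
[1, 0.14, 1.97, 0.1, 0, 0, -0.45]
[1, 0.26, 2.35, 0.1, 0, 0, -0.555]
[1, 0.43, 2.71, 0.1, 0, 0, -0.66]
[1, 0.63, 3.05, 0.1, 0, 0, -0.764]
```

>>> step_arm([
  [1,0.03,0.4,0,0,0,-0.03],
  [1,0,0.8,0,0,0,-0.136],
  [1,0,1.2,0,0,0,-0.24],
  [1,0.05,1.6,0,0,0,-0.345],
  [1,0.14,1.97,0,0,0,-0.45],
  [1,0.26,2.35,0,0,0,-0.555],
  [1,0.43,2.7,0,0,0,-0.66],
  [1,0.63,3.05,0,0,0,-0.764],
])

```text
clock: 5.1
eef_pos: [0.5134, -0.051, 0.0702]
orientation: [[0.995, -0.101, 0.002], [-0.101, -0.995, -0.001], [0.002, 0.001, -1.0]]
wrist_force: [-0.3, -0.8, 0.2]
gripper_width: -0.0
```

```bash
python3 - <<'E'
from h import *
for n in ('wrist','scene'): d=snap(n,n[0]+'3')
s=ctrl.state();e=s['eef_pos'][:2]-C;print(s['clock'],s['eef_pos'],s['wrist_force'],s['ft_torque'],np.hypot(*e),np.degrees(np.arctan2(e[1],e[0])),s['joint_positions'])
a=cv2.imread('pics/w3.png');b=cv2.imread('pics/s3.png')[185:255,280:390]
cv2.imwrite('pics/z3.png',cv2.resize(b,None,fx=6,fy=6,interpolation=cv2.INTER_CUBIC))
arc([170,176,182,188,194,200,206,212],10)
E
```

```text
5.2 [ 0.5132726  -0.05141881  0.07001962] [0.06987593 0.87876709 0.44783255] [ 0.06753982  0.0154441  -0.04997427] 0.038150126592559626 165.4547630681375 [ 0.52203917  0.19069512 -0.51515191  1.93102978  0.10918186  1.04547239
 -1.71601234]
[1, -0.02, 0.3, 0.1, 0, 0, -0.105]
[1, -0.02, 0.7, 0.1, 0, 0, -0.21]
[1, 0.01, 1.1, 0.1, 0, 0, -0.315]
[1, 0.09, 1.49, 0.1, 0, 0, -0.419]
[1, 0.2, 1.87, 0.1, 0, 0, -0.524]
[1, 0.36, 2.23, 0.1, 0, 0, -0.629]
[1, 0.55, 2.58, 0.1, 0, 0, -0.733]
[1, 0.78, 2.91, 0.11, 0, 0, -0.838]
```

View pics/w3.png

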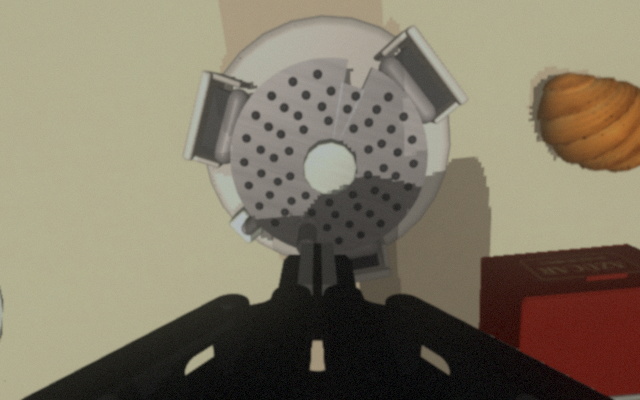

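View pics/z3.png

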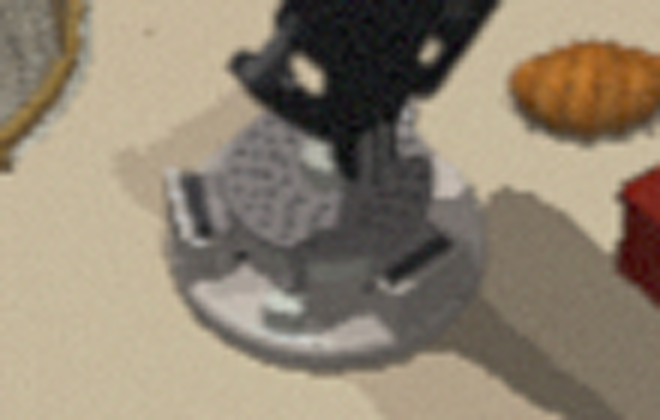

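```bash
python3 - <<'E'
from h import *
w=np.load('pics/w3.npz');s=np.load('pics/s3.npz')
pc=lambda d,r,t,z: proj(d,[C[0]+r*np.cos(np.radians(t)),C[1]+r*np.sin(np.radians(t)),z]).round(1)
for t in (157,175,185): print(t,'stud bot/top',pc(w,.038,t,.056),pc(w,.038,t,.08), 'notch',pc(w,.045,t-180,.056))
print('hub',pc(w,0,0,.072),'rims',[pc(w,.05,t,.056) for t in (-90,0,90,180)])
T=w['ep']+w['eo']@np.array([0,0,.008]);print('tip',T,proj(w,T), proj(s,T))
print('scene rims',[(pc(s,.05,t,.056)-[280,185])*6 for t in range(0,360,45)],[(pc(s,.038,t,.08)-[280,185])*6 for t in (157,185)])
A=cv2.imread('pics/w3.png')[180:300,240:400];A=cv2.convertScaleAbs(A,alpha=2)
cv2.imwrite('pics/z3b.png',cv2.resize(A,None,fx=5,fy=5,interpolation=cv2.INTER_CUBIC))
E
```

```text
157 stud bot/top [308.  229.9] [306.8 248.9] notch [359.   72.4]
175 stud bot/top [330.1 232.9] [331.9 252.2] notch [329.4  67.9]
185 stud bot/top [342.4 231.7] [346.  250.9] notch [312.7  69.6]
hub [331.  169.2] rims [array([429.4, 152.7]), array([320.,  57.]), array([231.7, 172.5]), array([338.2, 253. ])]
tip [ 0.51341035 -0.0510355   0.06217452] [317.4834946  236.71277553] [339.36662567 220.78587268]
scene rims [array([261. , 106.2]), array([218.4, 156. ]), array([237.6, 214.2]), array([309.6, 246.6]), array([391.2, 231.6]), array([432. , 179.4]), array([409.2, 121.8]), array([339. ,  92.4])] [array([345.6, 190.2]), array([381.6, 176.4])]
```

View pics/z3b.png

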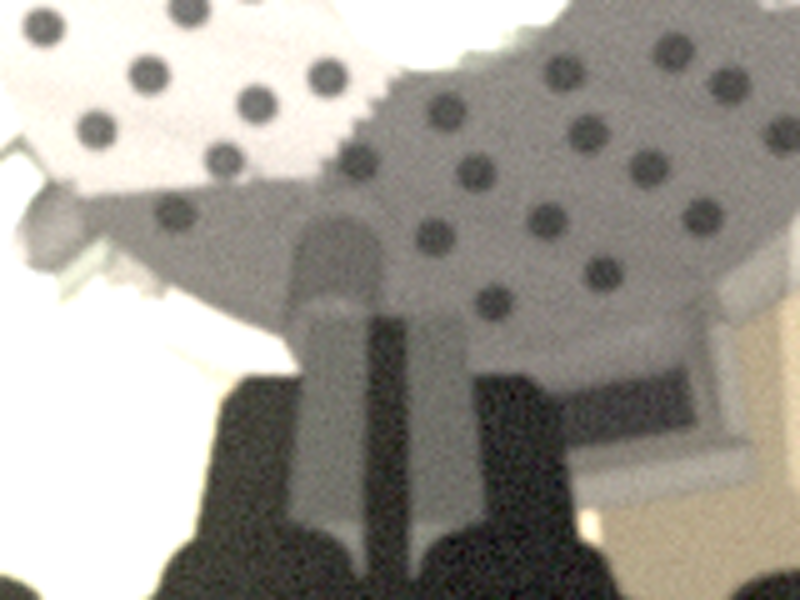

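```bash
python3 - <<'E'
from h import *
d=snap('side','side3');w=np.load('pics/side3.npz')
e=np.array(w['ep']);o=np.array(w['eo'])
for p in [(0,0,.008),(.011,0,.008),(-.011,0,.008),(0,0,-.02)]: print(p,proj(w,e+o@np.array(p)),proj(np.load('pics/s3.npz'),e+o@np.array(p)))
A=cv2.imread('pics/side3.png')[160:260,250:370]
cv2.imwrite('pics/z3c.png',cv2.resize(A,None,fx=6,fy=6,interpolation=cv2.INTER_CUBIC))
A=cv2.imread('pics/s3.png')[185:255,300:390];A=cv2.convertScaleAbs(A,alpha=1.7)
cv2.imwrite('pics/z3d.png',cv2.resize(A,None,fx=8,fy=8,interpolation=cv2.INTER_CUBIC))
E
```

```text
(0, 0, 0.008) [292.00978769 206.20455124] [339.50814151 220.78981062]
(0.011, 0, 0.008) [296.36749687 205.62482105] [337.40535871 218.23653937]
(-0.011, 0, 0.008) [287.6272707  206.78758175] [341.63404914 223.37116083]
(0, 0, -0.02) [291.60969078 195.85998204] [339.71511688 213.69989656]
```

View pics/z3c.png

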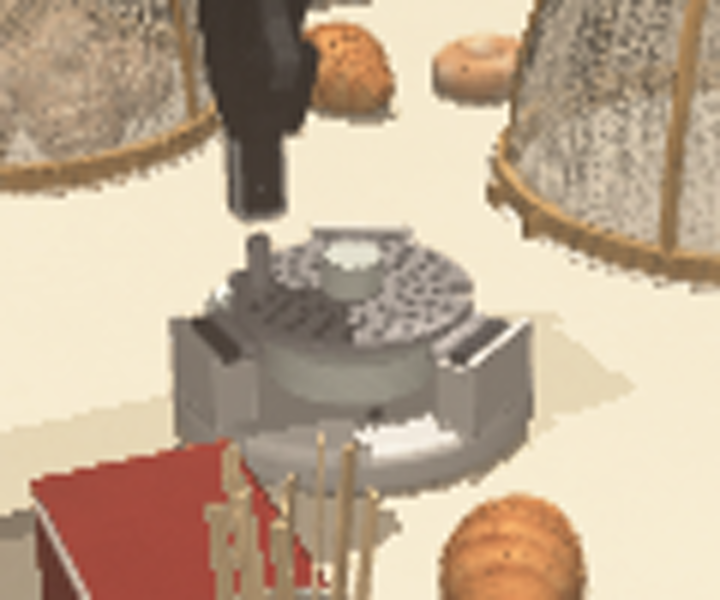

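View pics/z3d.png

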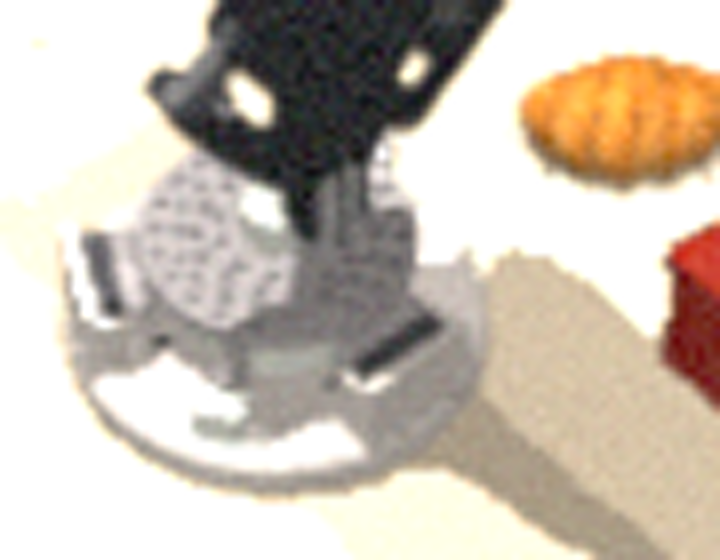

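The wrist and side views agree that the fingertips sit about 20–25 mm behind the TCP, not 8 mm ahead of it. The finger therefore passed above the stud without touching it, and the disc hasn't turned. I'll back up to the start of the arc and go lower, checking with the images.

```bash
python3 - <<'E'
from h import *
arc([150,135,120],10,z=.07)
E
```

```text
[1, 0.3, -0.94, -0.01, 0, 0, 0.242]
[1, 0.81, -1.79, -0.01, 0, 0, 0.504]
[1, 1.53, -2.48, -0.0, 0, 0, 0.766]
```

>>> step_arm([
  [1,0.3,-0.7,0,0,0,0.18],
  [1,0.5,-1.4,0,0,0,0.36],
  [1,0.85,-1.9,0,0,0,0.54],
  [1,1.53,-2.5,0,0,0,0.7],
  [1,1.53,-2.5,0,0,0,0.766],
  [1,1.53,-2.5,1,0,0,0.766],
  [1,1.53,-2.5,1.5,0,0,0.766],
  [1,1.53,-2.5,1.5,0,0,0.766],
])

```text
clock: 6.25
eef_pos: [0.5302, -0.0273, 0.0534]
orientation: [[0.644, -0.765, -0.001], [-0.765, -0.644, 0.0], [-0.001, 0.001, -1.0]]
wrist_force: [-0.7, 0.7, 0.7]
gripper_width: 0.0
```

```bash
python3 - <<'E'
from h import *
d=snap('side','side4');w=np.load('pics/side4.npz')
e=np.array(w['ep']);o=np.array(w['eo']);print(e,ctrl.state()['wrist_force'],ctrl.state()['clock'])
for z in (.008,0,-.01,-.02,-.03): print(z,(proj(w,e+o@np.array((0,0,z)))-[250,160])*6)
A=cv2.imread('pics/side4.png')[160:260,250:370]
cv2.imwrite('pics/z4.png',cv2.resize(A,None,fx=6,fy=6,interpolation=cv2.INTER_CUBIC))
E
```

```text
[ 0.53017795 -0.02732493  0.05343815] [ 0.18112835 -0.44016681  0.16936836] 6.3
0.008 [272.65894276 282.23783789]
0 [272.12596066 265.25360747]
-0.01 [271.45461892 243.8603509 ]
-0.02 [270.77752669 222.2838467 ]
-0.03 [270.09460976 200.52173028]
```

View pics/z4.png

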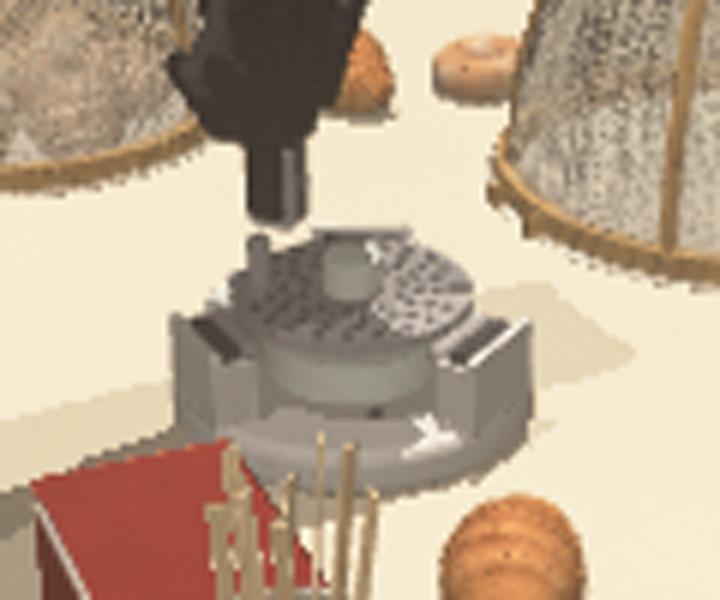

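>>> step_arm([
  [1,0,0,0.4,0,0,0],
  [1,0,0,0.8,0,0,0],
  [1,0,0,1.1,0,0,0],
  [1,0,0,1.1,0,0,0],
])

```text
clock: 6.8
eef_pos: [0.5306, -0.0273, 0.0428]
orientation: [[0.644, -0.765, -0.001], [-0.765, -0.644, 0.0], [-0.0, 0.001, -1.0]]
wrist_force: [1.0, 0.1, -0.0]
gripper_width: 0.0
```

```bash
python3 - <<'E'
from h import *
d=snap('side','side5');d=snap('wrist','w5');w=np.load('pics/side5.npz')
e=np.array(w['ep']);o=np.array(w['eo']);print(e,ctrl.state()['wrist_force'],ctrl.state()['clock'])
print((proj(w,e+o@np.array((0,0,-.02)))-[250,160])*6)
A=cv2.imread('pics/side5.png')[160:260,250:350]
B=cv2.imread('pics/w5.png')[0:300,170:470]
cv2.imwrite('pics/z5.png',np.hstack([cv2.resize(A,(400,400),interpolation=cv2.INTER_CUBIC),cv2.resize(B,(400,400),interpolation=cv2.INTER_CUBIC)]))
arc([122,128,134,140,146,152,158,164],10,z=e[2])
E
```

```text
[ 0.53056843 -0.02727652  0.04284516] [-0.32081851  0.20614735 -0.51697428] 6.9
[272.33314901 244.93170415]
[1, 0.06, 0.16, 0.03, 0, 0, -0.033]
[1, 0.03, 0.56, 0.03, 0, 0, -0.138]
[1, 0.03, 0.95, 0.03, 0, 0, -0.243]
[1, 0.08, 1.35, 0.03, 0, 0, -0.348]
[1, 0.17, 1.74, 0.03, 0, 0, -0.452]
[1, 0.3, 2.11, 0.03, 0, 0, -0.557]
[1, 0.47, 2.47, 0.03, 0, 0, -0.662]
[1, 0.67, 2.82, 0.04, 0, 0, -0.766]
```

View pics/z5.png

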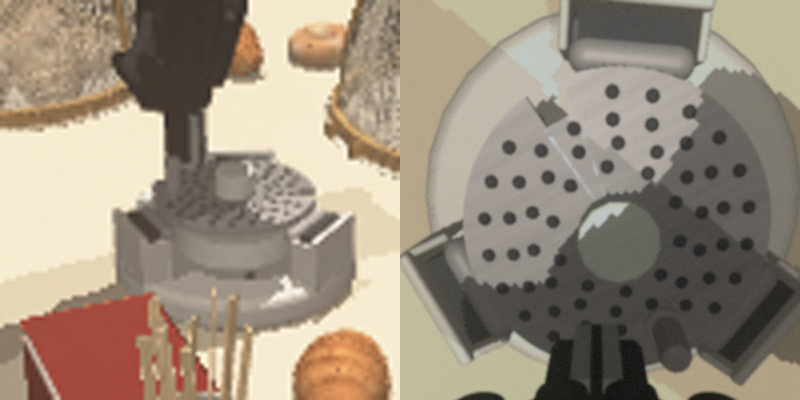

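>>> step_arm([
  [1,0.05,0.2,0,0,0,-0.03],
  [1,0.03,0.56,0,0,0,-0.138],
  [1,0.03,0.95,0,0,0,-0.243],
  [1,0.08,1.35,0,0,0,-0.348],
  [1,0.17,1.74,0,0,0,-0.452],
  [1,0.3,2.1,0,0,0,-0.557],
])

```text
clock: 7.65
eef_pos: [0.5169, -0.0424, 0.0435]
orientation: [[0.953, -0.304, 0.001], [-0.304, -0.953, 0.001], [0.001, -0.001, -1.0]]
wrist_force: [-0.2, 1.6, 1.1]
gripper_width: -0.0001
```

```bash
python3 - <<'E'
from h import *
d=snap('side','side6');d=snap('wrist','w6')
s=ctrl.state();e=s['eef_pos'][:2]-C;print(s['clock'],s['eef_pos'],s['wrist_force'],s['ft_torque'],np.hypot(*e),np.degrees(np.arctan2(e[1],e[0])),s['joint_positions'])
A=cv2.imread('pics/side6.png')[160:260,250:350]
B=cv2.imread('pics/w6.png')[0:300,170:470]
cv2.imwrite('pics/z6.png',np.hstack([cv2.resize(A,(400,400),interpolation=cv2.INTER_CUBIC),cv2.resize(B,(400,400),interpolation=cv2.INTER_CUBIC)]))
arc([158,164,170,176,182,188,194,200],10,z=s['eef_pos'][2])
E
```

```text
7.75 [ 0.51684385 -0.04325124  0.04341214] [0.32609757 0.7276486  1.34557171] [ 0.10036755 -0.07308393 -0.00151385] 0.03778427082845011 151.9826210895745 [ 0.4933042   0.23182984 -0.50690449  1.94662992  0.13339868  0.99491552
 -1.95933359]
[1, -0.07, 0.39, -0.0, 0, 0, -0.104]
[1, -0.08, 0.79, -0.0, 0, 0, -0.209]
[1, -0.04, 1.19, -0.0, 0, 0, -0.313]
[1, 0.03, 1.58, -0.0, 0, 0, -0.418]
[1, 0.15, 1.96, -0.0, 0, 0, -0.523]
[1, 0.3, 2.32, -0.0, 0, 0, -0.628]
[1, 0.5, 2.67, -0.0, 0, 0, -0.732]
[1, 0.72, 3.0, -0.0, 0, 0, -0.837]
```

View pics/z6.png

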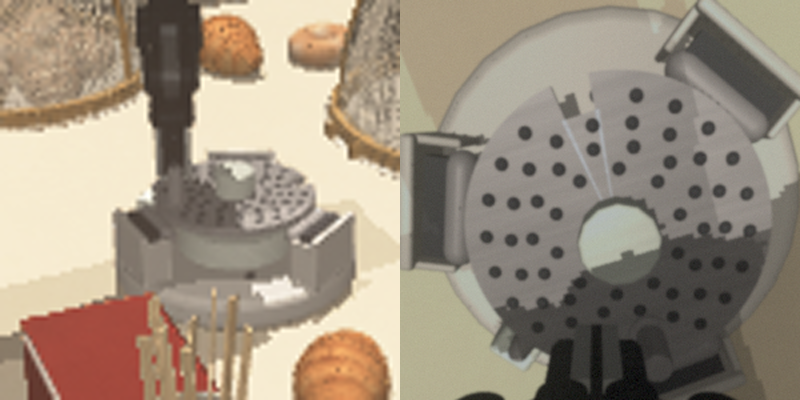

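The disc is turning: the notch is now at about -1° in world yaw, with the stud riding against the finger. I'll carry on.

>>> step_arm([
  [1,-0.07,0.4,0,0,0,-0.104],
  [1,-0.08,0.8,0,0,0,-0.209],
  [1,-0.04,1.2,0,0,0,-0.313],
  [1,0.03,1.58,0,0,0,-0.418],
  [1,0.15,1.96,0,0,0,-0.523],
  [1,0.3,2.32,0,0,0,-0.628],
  [1,0.5,2.67,0,0,0,-0.732],
  [1,0.72,3.0,0,0,0,-0.837],
])

```text
clock: 8.75
eef_pos: [0.514, -0.0731, 0.0433]
orientation: [[0.865, 0.501, -0.001], [0.501, -0.865, 0.001], [-0.0, -0.001, -1.0]]
wrist_force: [-0.5, 2.7, 0.8]
gripper_width: 0.0001
```

```bash
python3 - <<'E'
from h import *
s=ctrl.state();e=s['eef_pos'][:2]-C;print(s['clock'],s['eef_pos'],s['wrist_force'],np.hypot(*e),np.degrees(np.arctan2(e[1],e[0])),s['joint_positions'])
arc([206,212,218,224,230,236,242,248],10,z=.043)
E
```

```text
8.75 [ 0.51398776 -0.07307136  0.04326059] [-0.52807037  2.66469014  0.77909243] 0.03817124290222757 -161.56417168234933 [ 0.62832435  0.2472631  -0.5939034   1.94173104  0.1625621   1.00052378
 -1.08543251]
[1, -0.05, 0.5, 0.03, 0, 0, -0.103]
[1, -0.06, 0.9, 0.03, 0, 0, -0.208]
[1, -0.03, 1.29, 0.02, 0, 0, -0.313]
[1, 0.05, 1.68, 0.02, 0, 0, -0.417]
[1, 0.17, 2.07, 0.02, 0, 0, -0.522]
[1, 0.32, 2.43, 0.02, 0, 0, -0.627]
[1, 0.51, 2.78, 0.02, 0, 0, -0.732]
[1, 0.74, 3.11, 0.02, 0, 0, -0.836]
```

>>> step_arm([
  [1,-0.05,0.4,0,0,0,-0.103],
  [1,-0.06,0.8,0,0,0,-0.208],
  [1,-0.03,1.2,0,0,0,-0.313],
  [1,0.05,1.6,0,0,0,-0.417],
  [1,0.17,2.0,0,0,0,-0.522],
  [1,0.32,2.38,0,0,0,-0.627],
  [1,0.51,2.75,0,0,0,-0.732],
  [1,0.74,3.1,0,0,0,-0.836],
])

```text
clock: 9.75
eef_pos: [0.5352, -0.0964, 0.0429]
orientation: [[0.208, 0.978, -0.002], [0.978, -0.208, 0.001], [0.0, -0.003, -1.0]]
wrist_force: [-2.6, 2.0, -0.1]
gripper_width: -0.0003
```

```bash
python3 - <<'E'
from h import *
d=snap('side','side7');d=snap('wrist','w7');d=snap('scene','sc7')
s=ctrl.state();e=s['eef_pos'][:2]-C;print(s['clock'],s['eef_pos'],s['wrist_force'],np.hypot(*e),np.degrees(np.arctan2(e[1],e[0])),s['joint_positions'])
A=cv2.imread('pics/sc7.png')[180:260,290:370]
B=cv2.imread('pics/w7.png')[0:300,170:470]
cv2.imwrite('pics/z7.png',np.hstack([cv2.resize(A,(400,400),interpolation=cv2.INTER_CUBIC),cv2.resize(B,(400,400),interpolation=cv2.INTER_CUBIC)]))
w=np.load('pics/w7.npz')
pc=lambda r,t,z: (proj(w,[C[0]+r*np.cos(np.radians(t)),C[1]+r*np.sin(np.radians(t)),z])-[170,0])*4/3+[400,0]
print('pin',pc(.053,124.8,.048),'hub',pc(0,0,.072))
for t in (85,90,95): print(t,pc(.045,t,.056))
arc([254,260,266,272],10,z=s['eef_pos'][2])
E
```

```text
9.9 [ 0.53584137 -0.09686026  0.04296877] [-1.00166761  0.89532074 -0.15687638] 0.038628074826143693 -111.82141147789342 [ 0.73772265  0.32303322 -0.69435481  1.87921081  0.23970151  1.02440398
 -0.27189835]
pin [495.82869287 115.47995406] hub [619.18780749 245.25783576]
85 [600.57401296  85.70171981]
90 [587.51429144  88.0030041 ]
95 [574.74089876  91.49484488]
[1, 0.02, 0.39, -0.0, 0, 0, -0.11]
[1, 0.01, 0.79, -0.0, 0, 0, -0.215]
[1, 0.05, 1.19, -0.0, 0, 0, -0.319]
[1, 0.13, 1.58, -0.0, 0, 0, -0.424]
```

View pics/z7.png

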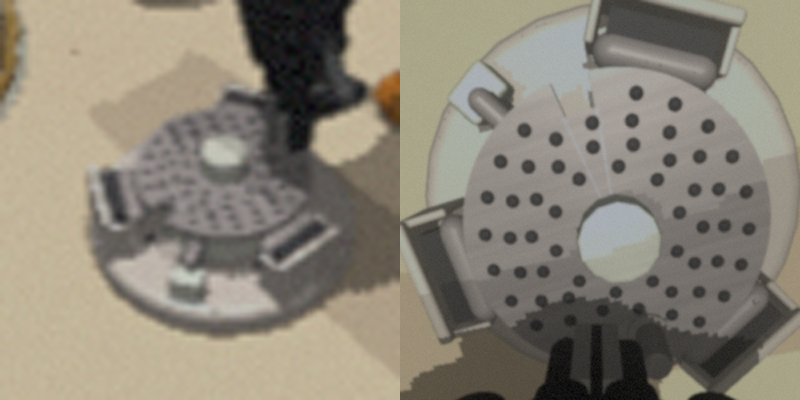

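>>> step_arm([
  [1,0.02,0.4,0,0,0,-0.11],
  [1,0.01,0.8,0,0,0,-0.215],
  [1,0.05,1.2,0,0,0,-0.32],
  [1,0.13,1.55,0,0,0,-0.424],
  [1,0.13,1.55,0,0,0,-0.424],
])

```text
clock: 10.52
eef_pos: [0.5517, -0.0995, 0.0433]
orientation: [[-0.207, 0.978, 0.0], [0.978, 0.207, -0.001], [-0.001, 0.0, -1.0]]
wrist_force: [-0.3, -1.2, 0.7]
gripper_width: 0.0
```

```bash
python3 - <<'E'
from h import *
d=snap('wrist','w8')
s=ctrl.state();e=s['eef_pos'][:2]-C;print(s['clock'],s['eef_pos'],s['wrist_force'],np.hypot(*e),np.degrees(np.arctan2(e[1],e[0])))
B=cv2.imread('pics/w8.png')[20:150,180:330]
cv2.imwrite('pics/z8.png',cv2.resize(B,None,fx=5,fy=5,interpolation=cv2.INTER_CUBIC))
w=np.load('pics/w8.npz')
pc=lambda r,t,z: ((proj(w,[C[0]+r*np.cos(np.radians(t)),C[1]+r*np.sin(np.radians(t)),z])-[180,20])*5+2).round()
print('pin',pc(.042,124.8,.048),pc(.064,124.8,.048))
for t in (115,119,123,125): print(t,pc(.039,t,.056),pc(.05,t,.056))
arc([274,276,278,280,282],10,z=s['eef_pos'][2])
E
```

```text
10.575 [ 0.55159484 -0.09946354  0.04323933] [-0.73903007 -0.84265617  0.64252195] 0.038488827122600974 -87.92314044190837
pin [571. 306.] [461.  44.]
115 [658. 313.] [626. 169.]
119 [626. 322.] [583. 182.]
123 [594. 333.] [542. 197.]
125 [578. 340.] [521. 206.]
[1, 0.03, 0.13, -0.0, 0, 0, -0.036]
[1, 0.01, 0.27, -0.0, 0, 0, -0.071]
[1, 0.0, 0.4, 0.0, 0, 0, -0.106]
[1, -0.01, 0.53, 0.0, 0, 0, -0.141]
[1, -0.01, 0.66, 0.0, 0, 0, -0.176]
```

View pics/z8.png

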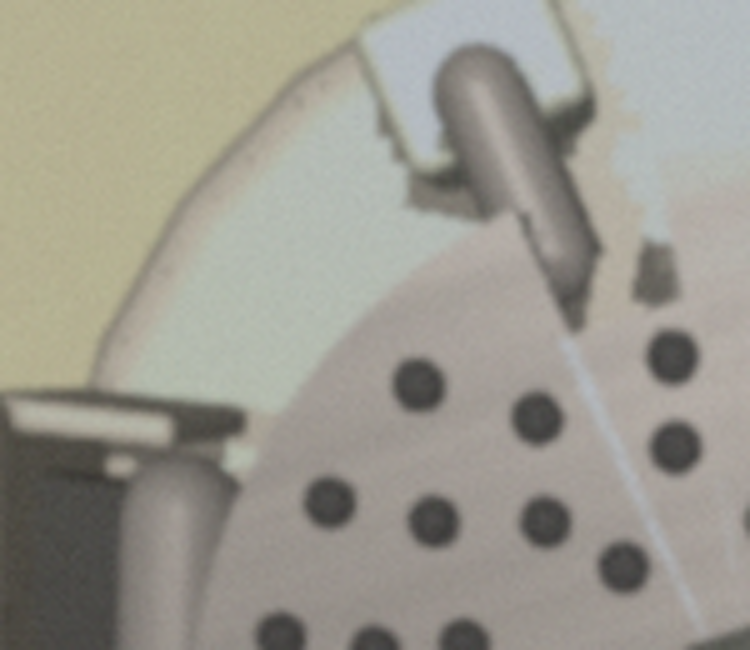

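```bash
python3 - <<'E'
from h import *
B=cv2.imread('pics/w8.png')[40:140,240:360]
B=cv2.cvtColor(B,cv2.COLOR_BGR2LAB);B[:,:,0]=cv2.createCLAHE(6,(3,3)).apply(B[:,:,0]);B=cv2.cvtColor(B,cv2.COLOR_LAB2BGR)
cv2.imwrite('pics/z8b.png',cv2.resize(B,None,fx=6,fy=6,interpolation=cv2.INTER_CUBIC))
E
```

```text
(no output)
```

View pics/z8b.png

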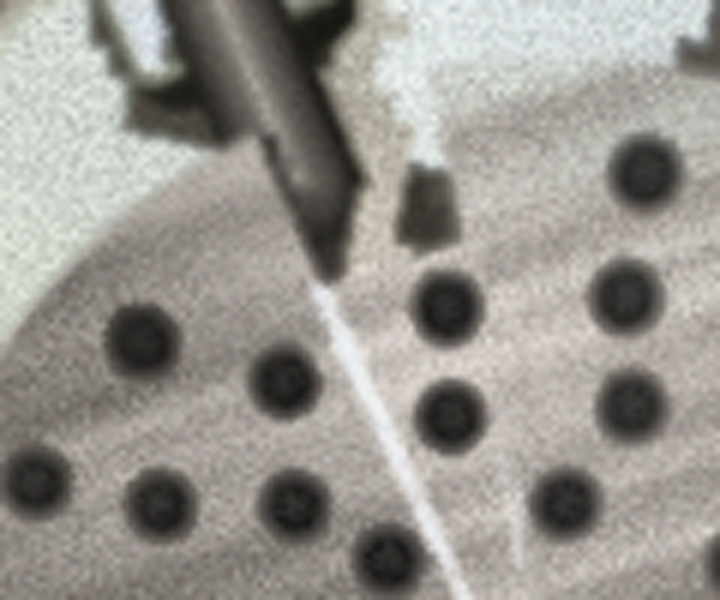

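```bash
python3 - <<'E'
from h import *
w=np.load('pics/w8.npz')
F=lambda x,y:(240+(x-2.5)/6,40+(y-2.5)/6)
def q(n,u,z):
    p=ray(w,*u,z)[:2]; e=p-C; print(n,p,np.hypot(*e).round(4),np.degrees(np.arctan2(e[1],e[0])).round(1)); return p
l=q('Lin',F(318,285),.056);r=q('Rin',F(460,237),.056);lo=q('Lout',F(262,140),.056);ro=q('Rout',F(436,140),.056)
m=(l+r)/2-C;print('mid',np.degrees(np.arctan2(m[1],m[0])),np.linalg.norm(l-r))
# direction of left edge
d=lo-l;print('Ledge dir',np.degrees(np.arctan2(d[1],d[0])))
P=lambda x,y:(180+(x-2)/5,20+(y-2)/5)
a=q('pin tip round',P(475,48),.046);b=q('pinmid',P(500,130),.048);c=q('pinmid2',P(536,210),.048)
d=b-c;print(np.degrees(np.arctan2(d[1],d[0])))
h=q('hubpx',(334.,183.),.072)
E
python3 - <<'E'
import cv2
B=cv2.imread('pics/w8.png')[140:230,280:390]
cv2.imwrite('pics/z8c.png',cv2.resize(B,None,fx=6,fy=6))
E
```

```text
Lin [ 0.52674745 -0.02906679] 0.0396 126.3
Rin [ 0.53544181 -0.02410543] 0.0397 111.8
Lout [ 0.52142436 -0.02085573] 0.0494 125.6
Rout [ 0.53264403 -0.01848922] 0.046 112.4
mid 119.0374853023543 0.010010344865597017
Ledge dir 122.95465222490174
pin tip round [ 0.51458458 -0.00826227] 0.0636 124.0
pinmid [ 0.51794195 -0.01417513] 0.0569 124.6
pinmid2 [ 0.52196677 -0.01962948] 0.0501 124.3
126.42397311935284
hubpx [ 0.55019939 -0.06066269] 0.0003 90.1
```

View pics/z8c.png

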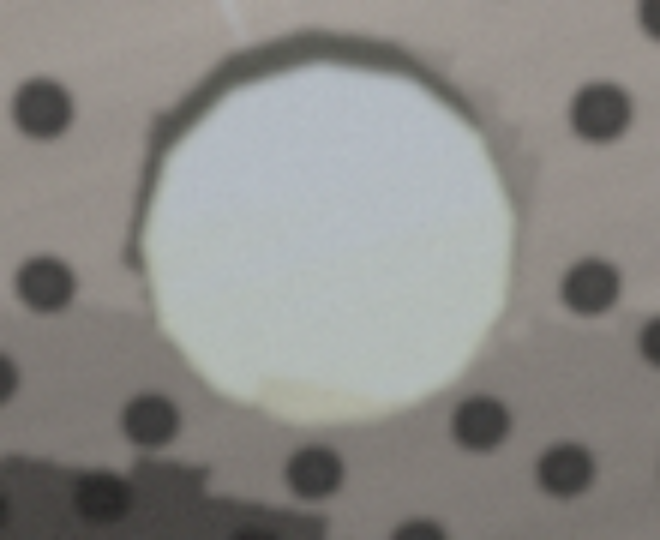

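>>> step_arm([
  [1,0.02,0.1,0,0,0,-0.025],
  [1,0.01,0.2,0,0,0,-0.05],
  [1,0.01,0.33,0,0,0,-0.088],
  [1,0.01,0.33,0,0,0,-0.088],
])

```text
clock: 11.08
eef_pos: [0.555, -0.0982, 0.0432]
orientation: [[-0.296, 0.955, 0.0], [0.955, 0.296, 0.0], [0.0, 0.0, -1.0]]
wrist_force: [-1.0, -0.8, 0.1]
gripper_width: 0.0
```

```bash
cat > v.py <<'E'
from h import *
import sys
f=sys.argv[1]
d=snap('wrist',f)
s=ctrl.state();e=s['eef_pos'][:2]-C;print(s['clock'],s['eef_pos'],s['wrist_force'],np.hypot(*e),np.degrees(np.arctan2(e[1],e[0])))
w=np.load(f'pics/{f}.npz')
pc=lambda r,t,z: proj(w,[C[0]+r*np.cos(np.radians(t)),C[1]+r*np.sin(np.radians(t)),z])
x,y=(pc(.047,124.5,.05)-[60,50]).astype(int);x=max(x,0);y=max(y,0);print('crop',x,y)
B=cv2.imread(f'pics/{f}.png')[y:y+100,x:x+120]
B=cv2.cvtColor(B,cv2.COLOR_BGR2LAB);B[:,:,0]=cv2.createCLAHE(4,(3,3)).apply(B[:,:,0]);B=cv2.cvtColor(B,cv2.COLOR_LAB2BGR)
cv2.imwrite('pics/z'+f+'.png',cv2.resize(B,None,fx=6,fy=6,interpolation=cv2.INTER_CUBIC))
E
python3 v.py w9
```

```text
11.125 [ 0.55492975 -0.09808919  0.04315496] [ 0.42304646 -0.23326724 -0.33371357] 0.03738955375441625 -82.73266050268248
crop 238 17
```

View pics/zw9.png

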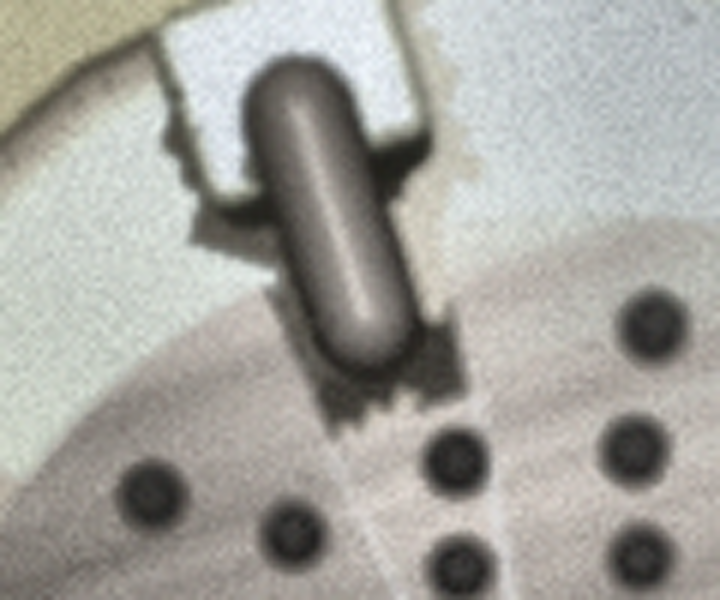

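```bash
python3 - <<'E'
from h import *
w=np.load('pics/w9.npz')
F=lambda x,y:(238+(x-2.5)/6,17+(y-2.5)/6)
def q(n,u,z):
    p=ray(w,*u,z)[:2]; e=p-C; print(n,np.hypot(*e).round(4),np.degrees(np.arctan2(e[1],e[0])).round(1)); return p
l=q('Lin',F(333,433),.056);r=q('Rin',F(470,398),.056);q('Lout',F(268,292),.056);q('Rout',F(450,305),.056)
m=(l+r)/2-C;print('mid',np.degrees(np.arctan2(m[1],m[0])),np.linalg.norm(l-r))
q('pinO',F(298,90),.047);q('pinaxis1',F(320,170),.048);q('pinaxis2',F(345,250),.048);q('pinaxis3',F(370,330),.048)
E
```

```text
Lin 0.0398 130.9
Rin 0.0393 117.2
Lout 0.0496 131.1
Rout 0.0453 117.5
mid 124.10891263202697 0.00947061853660418
pinO 0.0618 124.7
pinaxis1 0.0564 124.8
pinaxis2 0.051 124.8
pinaxis3 0.0455 124.9
```

Measured at the disc face, the notch middle is at 124.1–124.6° and the pin at 124.8°. That is within about 0.5 mm, against 2 mm of clearance. I'll back off the stud and rise above the hub.

>>> step_arm([
  [1,0,-0.3,0,0,0,0],
  [1,0,-0.8,0,0,0,0],
  [1,0,-0.8,-2,0,0,0],
  [1,0,-0.8,-5,0,0,0],
  [1,1.8,0,-5,0,0,0],
  [1,3.7,0.65,-5,0,0,0],
  [1,3.7,0.65,-4,0,0,0],
  [1,3.7,0.65,-4,0,0,0],
])

```text
clock: 12.12
eef_pos: [0.5486, -0.0609, 0.0814]
orientation: [[-0.296, 0.955, -0.003], [0.955, 0.296, 0.0], [0.001, -0.003, -1.0]]
wrist_force: [0.3, -1.6, 0.5]
gripper_width: 0.0001
```

```bash
python3 v.py w10; python3 - <<'E'
from h import *
d=snap('scene','sc10');d=snap('side','side10')
A=cv2.imread('pics/sc10.png')[180:260,290:370]
B=cv2.imread('pics/side10.png')[160:260,250:350]
cv2.imwrite('pics/z10.png',np.hstack([cv2.resize(A,(400,400),interpolation=cv2.INTER_CUBIC),cv2.resize(B,(400,400),interpolation=cv2.INTER_CUBIC)]))
E
```

```text
12.175 [ 0.54904874 -0.0614152   0.08184576] [ 0.51063355 -0.10965597  0.06153502] 0.0012238368833169214 -160.16835980537718
crop 234 95
```

View pics/zw10.png

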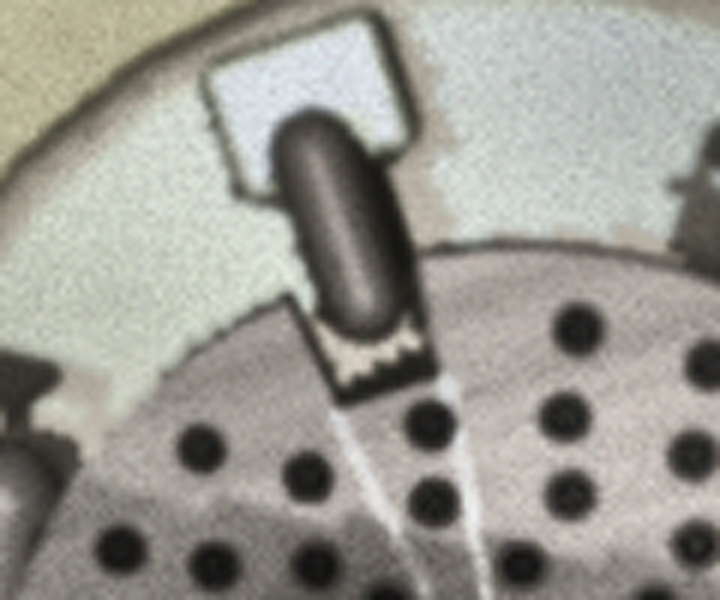

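View pics/z10.png

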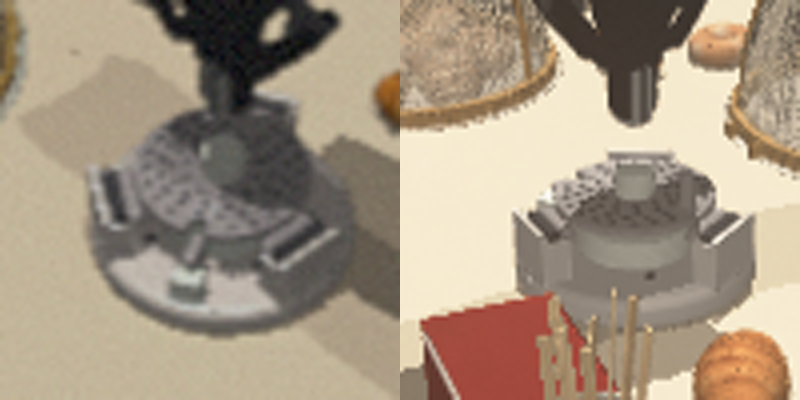

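```bash
python3 - <<'E'
from h import *
w=np.load('pics/w10.npz')
F=lambda x,y:(234+(x-2.5)/6,95+(y-2.5)/6)
def q(n,u,z):
    p=ray(w,*u,z)[:2]; e=p-C; print(n,np.hypot(*e).round(4),np.degrees(np.arctan2(e[1],e[0])).round(1)); return p
l=q('Lin',F(341,406),.056);r=q('Rin',F(439,376),.056);lo=q('Lout',F(288,296),.056);ro=q('Rout',F(419,250),.056)
for m in ((l+r)/2-C,(lo+ro)/2-C):print('mid',np.degrees(np.arctan2(m[1],m[0])),np.linalg.norm(l-r),np.linalg.norm(lo-ro))
q('p',F(310,130),.047);q('p',F(322,180),.048);q('p',F(345,260),.048);q('p',F(361,310),.048)
s=ctrl.state();R=np.array(s['orientation']);print(R.T@(np.array([.5502,-.061,.056])-s['eef_pos'])*100)
E
```

```text
Lin 0.0399 130.5
Rin 0.0399 117.3
Lout 0.0506 130.8
Rout 0.0512 117.0
mid 123.90772128883981 0.009175766826885354 0.012244430159021992
mid 123.8213734462024 0.009175766826885354 0.012244430159021992
p 0.063 124.5
p 0.0585 124.8
p 0.0511 125.2
p 0.0463 125.3
[0.04838701 0.06394757 2.6602097 ]
```

The view is much clearer from here. The notch tapers from about 12 mm at the rim to about 9 mm at the floor. Its middle is at 123.9° and the pin at about 124.9°, so I'll nudge it roughly 0.8° further before pressing.

>>> step_arm([
  [1,0,0,-1,0,0,0],
  [1,-2,-1,-1,0,0,0],
  [1,-3.7,-1.45,-1,0,0,0],
  [1,-3.7,-1.45,1.5,0,0,0],
  [1,-3.7,-1.45,4,0,0,0],
  [1,-3.7,-1.0,4,0,0,0],
  [1,-3.7,-0.7,4,0,0,0],
  [1,-3.7,-0.6,4,0,0,0],
])

```text
clock: 13.28
eef_pos: [0.556, -0.0982, 0.0442]
orientation: [[-0.296, 0.955, 0.001], [0.955, 0.296, -0.001], [-0.001, 0.001, -1.0]]
wrist_force: [-1.2, -0.0, 0.5]
gripper_width: 0.0
```

>>> step_arm([
  [1,0,0,0,0,0,0],
  [1,0,0.0,0,0,0,0],
  [1,0,-0.8,0,0,0,0],
  [1,0,-0.8,-2.5,0,0,0],
  [1,0,-0.8,-5,0,0,0],
  [1,1.8,0,-5,0,0,0],
  [1,3.7,0.65,-4,0,0,0],
  [1,3.7,0.65,-4,0,0,0],
])

```text
clock: 14.28
eef_pos: [0.5493, -0.0577, 0.0819]
orientation: [[-0.3, 0.954, -0.002], [0.954, 0.3, 0.001], [0.002, -0.002, -1.0]]
wrist_force: [0.4, 0.5, -0.4]
gripper_width: -0.0002
```

```bash
python3 v.py w11
```

```text
14.325 [ 0.54964606 -0.05942912  0.0822944 ] [-0.41641417  0.62606008 -0.37337768] 0.0016656839670980647 109.42415546621815
crop 231 100
```

View pics/zw11.png

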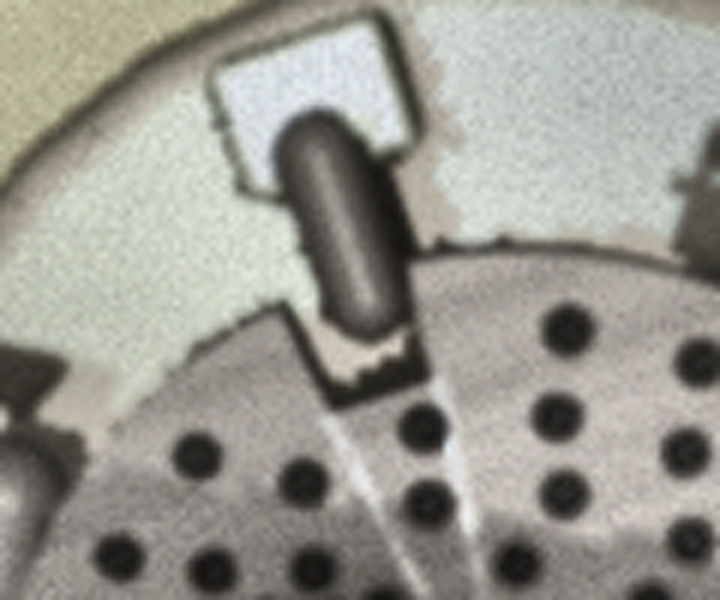

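>>> step_arm([
  [1,0,0,0,0,0,0],
  [1,0,0,0,0,0,0],
  [1,0,0,0,0,0,0],
])

```text
clock: 14.7
eef_pos: [0.5507, -0.0614, 0.0833]
orientation: [[-0.295, 0.956, 0.0], [0.956, 0.295, -0.0], [-0.0, 0.0, -1.0]]
wrist_force: [-1.0, -0.9, 0.2]
gripper_width: -0.0002
```

```bash
python3 v.py w12
```

```text
14.75 [ 0.5506244  -0.06126934  0.08325339] [-0.11763538  0.4870882   1.10075369] 0.0005026516127802988 -32.40028275871303
crop 230 92
```

View pics/zw12.png

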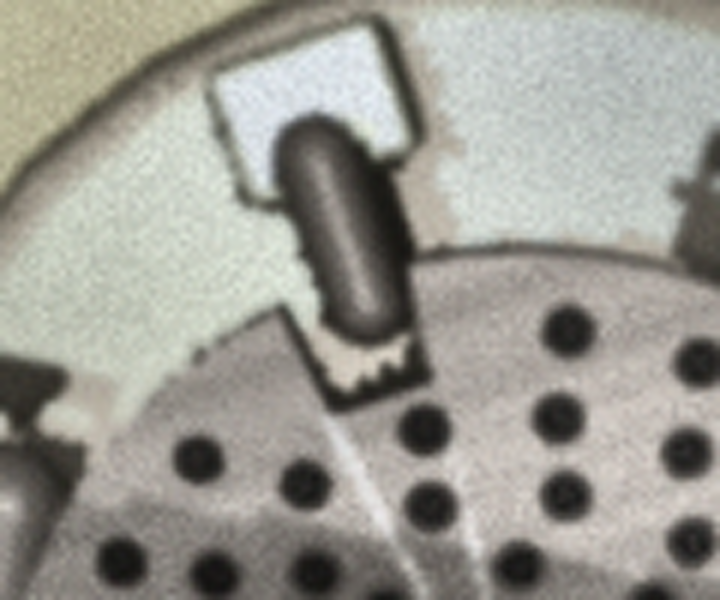

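```bash
python3 - <<'E'
from h import *
w=np.load('pics/w12.npz')
F=lambda x,y:(230+(x-2.5)/6,92+(y-2.5)/6)
def q(n,u,z):
    p=ray(w,*u,z)[:2]; e=p-C; print(n,np.hypot(*e).round(4),np.degrees(np.arctan2(e[1],e[0])).round(1)); return p
l=q('Lin',F(334,411),.056);r=q('Rin',F(431,382),.056);lo=q('Lout',F(280,305),.056);ro=q('Rout',F(411,256),.056)
for m in ((l+r)/2-C,(lo+ro)/2-C):print('mid',np.degrees(np.arctan2(m[1],m[0])),np.linalg.norm(l-r),np.linalg.norm(lo-ro))
q('p',F(313,135),.047);q('p',F(326,190),.048);q('p',F(347,260),.048);q('p',F(364,315),.048)
# where pin edges/axis project vs predicted
for z in (.048,.051,.056): print(z,(proj(w,[C[0]+.0475*np.cos(2.178),C[1]+.0475*np.sin(2.178),z])-[230,92])*6+2.5)
c=w['ep']+w['eo']@np.array(w['mount'])[:3,3];print('cam',c)
E
```

```text
Lin 0.04 131.9
Rin 0.0398 118.7
Lout 0.0506 132.1
Rout 0.0511 118.0
mid 125.34684261896767 0.0091429085647131 0.012450808022212606
mid 124.9957007843578 0.0091429085647131 0.012450808022212606
p 0.0629 124.5
p 0.058 124.9
p 0.0514 125.2
p 0.0462 125.4
0.048 [364.41338082 299.48977325]
0.051 [362.06622878 303.91873974]
0.056 [357.9964886  311.59814974]
cam [0.52932288 0.00773202 0.24644326]
```

The notch middle is now at 125.0–125.3° and the pin at about 125.0°, so they are aligned. Next I'll lower onto the hub.

>>> step_arm([
  [1,0,0,0.8,0,0,0],
  [1,0,0,1.6,0,0,0],
  [1,0,0,2.3,0,0,0],
  [1,0,0,2.6,0,0,0],
  [1,0,0,2.8,0,0,0],
  [1,0,0,2.8,0,0,0],
])

```text
clock: 15.5
eef_pos: [0.5506, -0.0608, 0.0552]
orientation: [[-0.296, 0.955, 0.0], [0.955, 0.296, -0.0], [-0.0, -0.0, -1.0]]
wrist_force: [0.5, 0.1, 0.2]
gripper_width: -0.0003
```

```bash
python3 v.py w13; python3 - <<'E'
from h import *
d=snap('side','side13')
B=cv2.imread('pics/side13.png')[160:260,250:350]
cv2.imwrite('pics/z13.png',cv2.resize(B,(600,600),interpolation=cv2.INTER_CUBIC))
E
```

```text
15.55 [ 0.55071037 -0.06077749  0.05534399] [-0.04329453 -0.82637065 -0.2313472 ] 0.0005567665782300282 23.555961484307694
crop 226 102
```

View pics/z13.png

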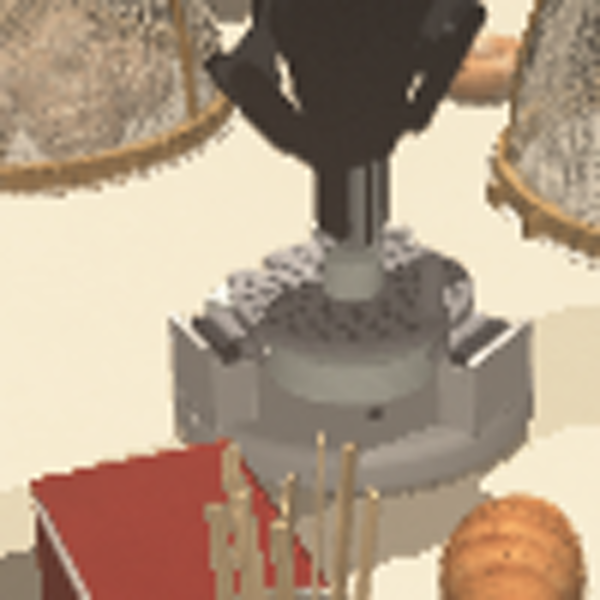

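View pics/w13.png

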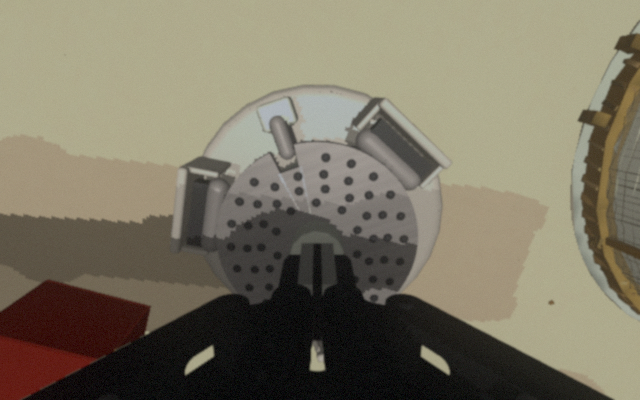

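The finger is a few mm above the hub and centred on it. I'll press in small steps.

>>> step_arm([
  [1,0,0,0.1,0,0,0],
  [1,0,0,0.2,0,0,0],
  [1,0,0,0.3,0,0,0],
  [1,0,0,0.4,0,0,0],
  [1,0,0,0.5,0,0,0],
  [1,0,0,0.5,0,0,0],
])

```text
clock: 16.35
eef_pos: [0.5506, -0.0608, 0.0502]
orientation: [[-0.296, 0.955, -0.0], [0.955, 0.296, -0.0], [-0.0, -0.0, -1.0]]
wrist_force: [-0.7, -0.2, 0.6]
gripper_width: 0.0001
```

>>> step_arm([
  [1,0,0,0.1,0,0,0],
  [1,0,0,0.2,0,0,0],
  [1,0,0,0.3,0,0,0],
  [1,0,0,0.3,0,0,0],
])

```text
clock: 16.85
eef_pos: [0.5514, -0.0609, 0.048]
orientation: [[-0.296, 0.955, 0.002], [0.955, 0.296, -0.001], [-0.001, 0.002, -1.0]]
wrist_force: [0.7, -0.3, 3.4]
gripper_width: -0.0001
```

>>> step_arm([
  [1,0,0,0.1,0,0,0],
  [1,0,0,0.1,0,0,0],
  [1,0,0,0.2,0,0,0],
  [1,0,0,0.2,0,0,0],
])

```text
clock: 17.35
eef_pos: [0.5497, -0.0608, 0.0445]
orientation: [[-0.296, 0.955, -0.002], [0.955, 0.296, 0.0], [0.001, -0.002, -1.0]]
wrist_force: [-0.4, 0.1, -0.1]
gripper_width: 0.0001
```

```bash
python3 v.py w14; python3 - <<'E'
from h import *
d=snap('side','side14')
B=cv2.imread('pics/side14.png')[160:260,250:350]
A=cv2.imread('pics/w14.png')[60:310,150:470]
cv2.imwrite('pics/z14.png',np.hstack([cv2.resize(B,(400,400),interpolation=cv2.INTER_CUBIC),cv2.resize(A,(400,400))]))
E
```

```text
17.4 [ 0.54975852 -0.06076119  0.04457675] [-0.02837753  0.01634423  0.29331986] 0.000501932967478635 151.5897890066594
crop 226 106
```

View pics/z14.png

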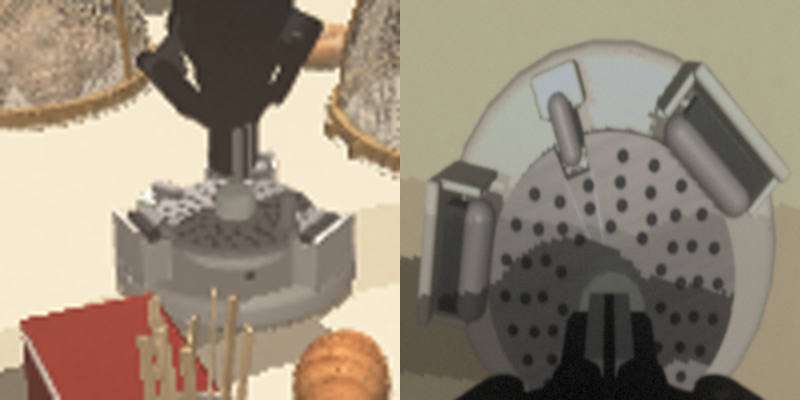

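It snapped past the catches and the pin is in the notch. I'll follow it down gently to check it is fully home.

>>> step_arm([
  [1,0,0,0.2,0,0,0],
  [1,0,0,0.4,0,0,0],
  [1,0,0,0.6,0,0,0],
  [1,0,0,0.7,0,0,0],
  [1,0,0,0.8,0,0,0],
  [1,0,0,0.8,0,0,0],
])

```text
clock: 18.2
eef_pos: [0.5506, -0.0608, 0.0372]
orientation: [[-0.296, 0.955, -0.0], [0.955, 0.296, -0.0], [-0.0, -0.0, -1.0]]
wrist_force: [-0.4, 0.5, -0.5]
gripper_width: 0.0002
```

>>> step_arm([
  [1,0,0,0.1,0,0,0],
  [1,0,0,0.2,0,0,0],
  [1,0,0,0.3,0,0,0],
  [1,0,0,0.3,0,0,0],
])

```text
clock: 18.7
eef_pos: [0.5507, -0.0608, 0.036]
orientation: [[-0.296, 0.955, -0.0], [0.955, 0.296, -0.001], [-0.001, -0.001, -1.0]]
wrist_force: [-5.4, 1.2, 13.7]
gripper_width: 0.0003
```

```bash
python3 v.py w15; python3 - <<'E'
from h import *
d=snap('side','side15');d=snap('scene','sc15')
B=cv2.imread('pics/side15.png')[160:260,250:350]
A=cv2.imread('pics/w15.png')[60:310,150:470]
cv2.imwrite('pics/z15.png',np.hstack([cv2.resize(B,(400,400),interpolation=cv2.INTER_CUBIC),cv2.resize(A,(400,400))]))
print(ctrl.state()['wrist_force'],ctrl.state()['eef_pos'])
E
```

```text
18.75 [ 0.55071101 -0.06085257  0.03598905] [-6.16108313  0.08424805 13.18748827] 0.0005318548225756467 16.093228176245486
crop 222 109
[-5.36925791  0.14192902 13.35376847] [ 0.55074143 -0.06083511  0.03600144]
```

View pics/z15.png

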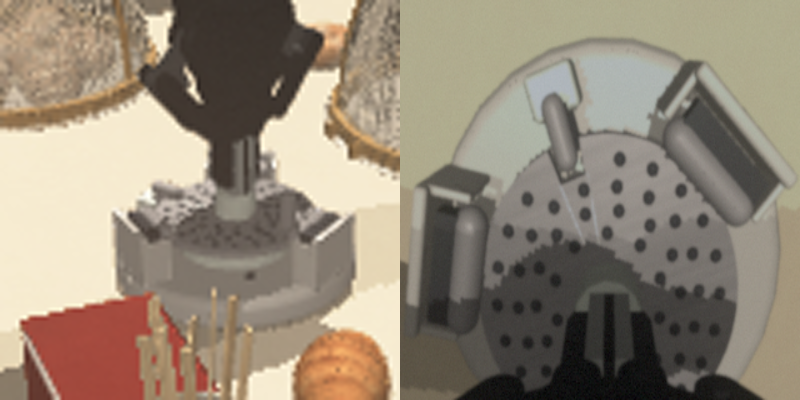

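>>> step_arm([
  [1,0,0,-0.3,0,0,0],
  [1,0,0,-1,0,0,0],
  [1,0,0,-3,0,0,0],
  [1,0,0,-7,0,0,0],
  [1,0,0,-11,0,0,0],
  [1,-4,0,-14,0,0,0],
  [1,-8,0,-16,0,0,0],
  [1,-8,0,-16,0,0,0],
])

```text
clock: 19.85
eef_pos: [0.5757, -0.1418, 0.1969]
orientation: [[-0.29, 0.957, 0.004], [0.957, 0.29, -0.002], [-0.003, 0.003, -1.0]]
wrist_force: [-0.8, -0.2, 0.8]
gripper_width: -0.0002
```

```bash
sleep 0; python3 - <<'E'
from h import *
for n in ('wrist','side','scene'): snap(n,n+'16')
w=np.load('pics/wrist16.npz')
s=ctrl.state();print(s['clock'],s['eef_pos'],s['wrist_force'])
x,y=[int(v) for v in proj(w,[.5502,-.061,.04])];print(x,y)
y0=max(0,y-70);x0=x-75
B=cv2.imread('pics/wrist16.png')[y0:y0+140,x0:x0+150]
cv2.imwrite('pics/z16w.png',cv2.resize(B,None,fx=5,fy=5,interpolation=cv2.INTER_CUBIC))
A=cv2.imread('pics/side16.png')[170:250,260:360];D=cv2.imread('pics/scene16.png')[180:260,290:390]
cv2.imwrite('pics/z16.png',np.hstack([cv2.resize(A,None,fx=4,fy=4,interpolation=cv2.INTER_CUBIC),cv2.resize(D,None,fx=4,fy=4,interpolation=cv2.INTER_CUBIC)]))
sd=np.load('pics/side16.npz')
for nm,z,h in (('unseated',.056,.072),('seated',.041,.057)):
  print(nm,'side rim/hub',[((proj(sd,[C[0]+.05*np.cos(t),C[1]+.05*np.sin(t),z])-[260,170])*4).round() for t in np.radians([0,90,180,270])],((proj(sd,[*C,h])-[260,170])*4).round(),'wrist rim',[((proj(w,[C[0]+.05*np.cos(t),C[1]+.05*np.sin(t),z])-[x0,y0])*5).round() for t in np.radians([0,90,180,270])],((proj(w,[*C,h])-[x0,y0])*5).round())
E
```

```text
20.0 [ 0.57401139 -0.13602241  0.19452283] [-0.17381866  0.41505732  0.18061894]
315 75
unseated side rim/hub [array([264., 136.]), array([162., 118.]), array([113., 164.]), array([220., 184.])] [189. 126.] wrist rim [array([668., 443.]), array([469.,  20.]), array([ 74., 253.]), array([290., 649.])] [375. 345.]
seated side rim/hub [array([264., 157.]), array([163., 139.]), array([114., 186.]), array([220., 206.])] [190. 148.] wrist rim [array([654., 442.]), array([464.,  40.]), array([ 88., 262.]), array([294., 639.])] [375. 349.]
```

View pics/z16w.png

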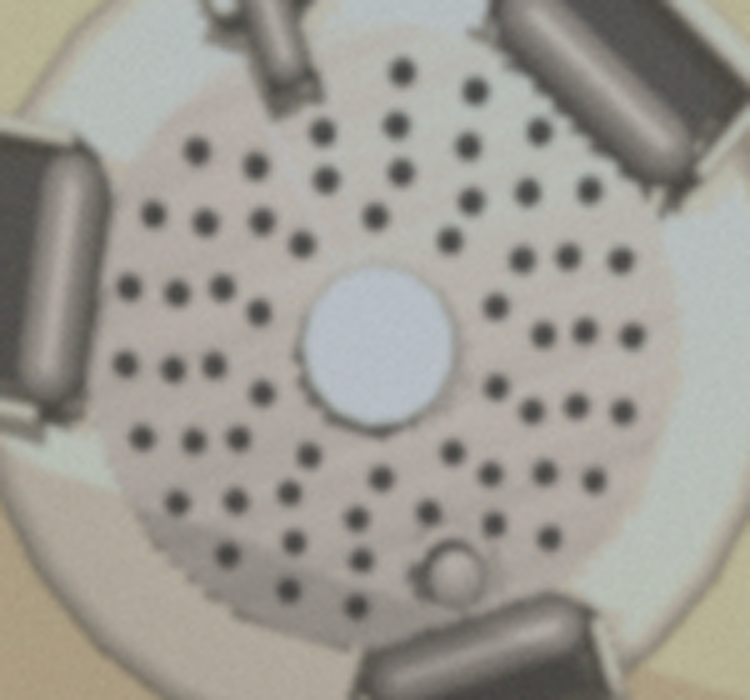

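View pics/z16.png

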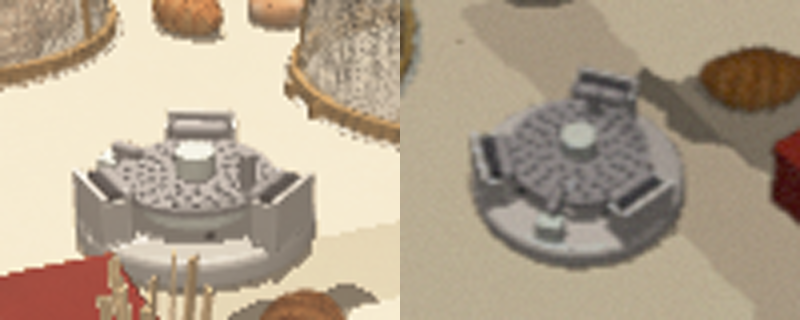

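>>> step_arm([
  [1,0,0,-3,0,0,0],
  [1,0,0,-5,0,0,0],
  [1,0,0,-5,0,0,0],
  [1,0,0,-5,0,0,0],
  [1,0,0,-5,0,0,0],
])

```text
clock: 20.62
eef_pos: [0.5736, -0.1371, 0.243]
orientation: [[-0.296, 0.955, -0.002], [0.955, 0.296, 0.0], [0.001, -0.002, -1.0]]
wrist_force: [1.0, -1.6, -0.2]
gripper_width: 0.0002
```

```bash
python3 - <<'E'
from h import *
snap('scene','scene17')
s=ctrl.state();print(s['clock'],s['eef_pos'],s['wrist_force'],np.abs(s['qd']).max())
a=cv2.imread('pics/scene0.png').astype(int);b=cv2.imread('pics/scene17.png').astype(int)
for n,(x,y) in dict(tin=(436,200),crois=(378,200),bis=(405,198),ring=(203,232),red=(405,222),green=(323,163)).items(): print(n,np.abs(a-b)[y-8:y+8,x-8:x+8].mean().round(1))
print(ctrl.sign_off())
E
```

```text
20.675 [ 0.57368517 -0.13716546  0.2431902 ] [-0.17946595  0.98446531  0.00202741] 0.0067953587004177815
tin 3.4
crois 18.3
bis 7.9
ring 4.1
red 4.7
green 5.2
the job is handed in; nothing more can be done
None
```

I turned the disc about 146° counter-clockwise by pushing the stud, lined the notch up with the pin, and pressed the hub until the disc snapped home. I then drew the hand clear and handed the job in at 20.7 s.

**Alignment before pressing:** the notch middle was at 125.0–125.3° and the pin at about 125.0°.

**Press:** force reached at least 3.4 N before the catches gave way and it fell to about zero. I followed the disc down until it stopped firmly, with a reading of 13.7 N vertical and about 5 N sideways.

**After the press:** the side and wrist views match the seated height, with the disc looking level, the pin in the notch and all three rollers over the rim. I judged this by eye against projected positions. The finger's measured travel was only 12–14 mm, against the 15 mm expected.

**Disagreements and retries:**
- **Fingertip position:** the images put the fingertips about 20 mm behind the TCP, not 8 mm ahead as stated. My first sweep therefore passed above the stud without touching it. I corrected the height from the camera views.
- **Extra nudge:** after the first alignment the notch was about 1° short, so I nudged the stud once more.
- **Bystanders:** before/after pictures match for the tin, ring biscuit, red box and green look-alike. The croissant patch changed more (18 against 3–8 elsewhere) and the biscuit patch slightly. I put that down to the arm's shadow, and nothing of the robot went near them.

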